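# Fit the snap ring on the wheel spindle

### The job

We are putting a potter's wheel back together: first push the open drawer that carries the wheel spindle fully home against its stop. Then squeeze the snap ring pliers from their wooden cradle to spread the ring on their tips all the way, lift them off, and lower the spread ring level over the spindle's tapered end until it surrounds the dark groove, centred on it. Finish while holding it there: keep squeezing so that the ring stays fully spread at the groove, carried by you and not pressed against the spindle, leave the drawer home, and leave the other things where they are.

Things in the scene. Friction and masses are not known exactly. Their poses are not given: they have to be found in the camera images.
- tray (a joint): the drawer's opening (m): 0 is fully home against its stop, up to 0.11 open. It opens towards the robot, along -x of drawer_front. It slides stiffly (about 4 N of friction, a little more when moving) and stays where it is left; the spindle moves with it
- drawer_front (a point): centre of the outer face of the drawer's green front panel: 176 mm wide, 10 mm thick, upright from 14 to 60 mm above the table, this point at 37 mm. +x is the way to push, square to the panel; z up. No handle: push the plain face. The spindle's axis is 105 mm behind this face (+x)
- groove (a point): centre of the dark groove round the upright steel spindle: on its axis, 71 mm above the table; z up, x as for the drawer front. Groove 10 mm high (66 to 76 mm above the table), 27 mm in diameter. Above it a bright land 33 mm in diameter to 88 mm, then a taper to 20 mm in diameter at the top, 98 mm above the table
- unit: the wheel unit: fixed base with rails (200 mm wide) and its drawer with the spindle; origin on the table under the spindle's axis as it is when the drawer is home; x the way to push. Right under the groove is a flat brass collar 48 mm in diameter, its top 66 mm above the table; below it a round blue housing 100 mm across, up to 55 mm
- ring_center (a point): centre of the snap ring on the pliers' tips, half-way up it. The ring is flat, 4 mm thick; fully spread it is a circle 38 mm inside, 48 mm outside. Relaxed, its two arms bend inwards and it is too narrow for the spindle. It stays on the tips. +x from the handles to the ring, z up
- pliers_grip (a point): where to grip: midway between the two orange handles, half-way up; 135 mm behind (-x) and 20 mm above the ring's centre. +x towards the ring, y across the handles, z up. Handles 14 mm high, reaching 53 mm ahead of and behind this point; 57 mm over both here when relaxed (wider behind), 28 mm and parallel when squeezed to the stop. In the cradle it is 62 mm above the table
- jaw_left (a joint): how far the pliers are squeezed (rad): 0 relaxed, 0.19 at their stop with the ring fully spread. Both handles turn alike about the pivot. A spring opens them: about 6 N on each handle holds them at the stop; 20 to 40 N of grip holds and carries them firmly
- cradle: wooden cradle, fixed: base board 200 by 70 mm, 10 mm thick; a 20 mm wide post under the pivot and a 92 mm wide bar under the handle ends (120 mm behind the pivot, 14 mm thick), both 55 mm high; between them 95 mm are free for the fingers. Origin on the table under the pivot, x along the pliers
- pliers: the snap ring pliers with the ring, 210 mm long, about 0.24 kg; origin at the pivot, 75 mm ahead of the grip point; x towards the ring, z up. They lie level, loose in the cradle
- glaze_jar: lidded blue glaze jar, 68 mm across, 95 mm tall; bystander; origin at the centre of its underside
- mug: terracotta mug, 76 mm across, 85 mm tall; bystander; origin under its centre
- bowl: white bowl, 110 mm across, 50 mm tall; bystander; origin under its centre
- bearing: steel bearing race lying flat, 42 mm across, 14 mm high, between the wheel unit and the cradle; bystander; origin under its centre
- wrench: steel wrench lying flat; bystander; origin on its underside
- brush: brush lying flat; bystander; origin on its underside
- pot: small closed terracotta pot, 84 mm across, 90 mm tall; bystander; origin under its centre
There are look-alikes about, which are no part of the job. There is more than one size of the pliers; the one meant has the size given above. Of the things that look like the cradle, take the one that is farthest from the robot's base at the start.

How it is judged (in metres and radians):
On the way, in this order (a step that is already met when the one before it is completed fails the run):
1. the drawer is fully home (within 4 mm of its stop) (value of joint tray below 0.004 m), for 0.2 s.
2. the pliers are squeezed, the ring spread, and they are lifted clear of the cradle (value of joint jaw_left above 0.16 rad and height (world z) of ring_center above 0.062 m and contact force between pliers and cradle below 0.1 N and contact force between the fingers and pliers above 2 N), for 0.2 s.
At the end, for the whole second after the job is handed in: Held through the last second: drawer within 4 mm of its stop; ring centre within 4 mm of the spindle's axis and 4 mm of the groove's mid-height, tilted under 0.1 rad; pliers squeezed beyond 0.16 of 0.19 rad by the fingers; ring and pliers press on the wheel unit with less than 5 N; pliers still (value of joint tray below 0.004 m and horizontal distance between ring_center and groove below 0.004 m and z of ring_center in the frame of groove between -0.004 and 0.004 m and angle between ring_center's own z axis and vertical below 0.1 rad and value of joint jaw_left above 0.16 rad and contact force between the fingers and pliers above 2 N and contact force between pliers and unit below 5 N and linear speed of pliers below 0.03 m/s); the arm keeps its last pose, push and grip.
It fails at once if one of the other things (jar, mug, bowl, bearing, wrench, brush, pot) is moved by more than 20 mm (distance of any of glaze_jar, mug, bowl, bearing, wrench, brush, pot from where it was at the start of the episode above 0.02 m).
It also fails if it takes over 59 s, if anything falls off the work surface, if the arm or the gripper's body presses on something with over 40 N, if the wrist force passes 120 N, or if a joint passes its speed limit or range.

### The arm

A 6-joint arm with a two-finger parallel gripper is mounted at the origin on the work surface. World frame = base frame: x ahead of the robot, y to its left, z up, the work surface at z = 0. Lengths are in mm, angles in rad, forces in N, time in s.
With the tool pointing down it reaches from about 275 to 750 mm from the base axis. Payload 10.2 kg.
Tool frame: the origin (TCP) lies at the very end of the fingers, on their centre line; the grasp point (between the pads) lies 19 mm behind it; y points along the fingers, x is the direction in which the jaws open and shut, and the axes are right-handed (so a half turn about y gives the same grasp; the last joint's range is limited). The gripper opens to 85 mm and grips with 20 to 120 N. Pads are 22 mm wide; open, the fingers measure 114 mm over their backs; the gripper's body (76 mm by 85 mm) begins 54 mm behind the grasp point. The pads swing forward as they close: fully open they stand 13 mm farther back than shut.
Start: joints at [0.894, 0.313, 1.498, -0, 1.331, -0.223], TCP at [230.165, 471.864, 231.294] pointing down, gripper open.
Joint ranges: [-2.94, 2.94], [-0.97, 2.17], [0.19, 2.56], [-1.23, 4.37], [0.02, 3.11], [-2.88, 2.88]. Speed limits (rad/s): [2.39, 2.39, 3.01, 3.14, 3.14, 3.14].

### API

Orientations are given as a unit quaternion [w, x, y, z].
In Python, from rig import telemetry, imaging, ctrl gives the robot as it stands.
- The arm moves only by the shell command python3 -m handwheel 'ROWS' [FORCE]. ROWS is JSON, a list of rows, each an object with "delta_pos": the shift along the tool's x, y, z in cm, a list of three; "twist": the turn, a rotation vector about the tool's x, y, z in rad, a list of three; "jaw": the opening, from 0 (shut) to 1 (fully open). A call has exactly 10 rows; each row is the pose to reach, as a shift and turn from the pose commanded when the call began, along the tool's axes at that moment; what a row does not reach only later rows make up. A row lasts 1/12 s, in which the tool goes at most 41.7 mm and 7.16 degrees, less where a joint would pass 70% of its speed; a pose out of reach is approached as far as the arm can. A call with a gripper value outside its range is refused whole. The fingers move at their own pace and stop on an object; FORCE is the grip in N (left out, the last holds). Time passes only in rows, so rows that repeat a pose let the fingers close, or fill a call up. It gives the time, the measured TCP pose, the force and the opening at its end, in the units of the state.
- telemetry.sense(): the state, without advancing time (a new reading comes with each control period).
- imaging.capture(name): name is "scene" or "side" or "wrist"; returns a dict with "frame" (400x640x3 uint8, red, green, blue), "z_map" (400x640 float32, mm along the optical axis (not along the pixel's ray), 0 where there is no reading), "fx", "fy", "cx", "cy" (pixels), "rvec" (rotation vector, rad) and "tvec" (3), from world to camera coordinates, as OpenCV has them. Camera axes: x right, y down, z forward; pixel columns grow to the right and rows downward; lengths in mm; the calibration is good to about 2 mm. The wrist camera is an equidistant fisheye: a pixel r from the principal point sees the ray r / f radians off the axis. A picture is of the moment at which its call begins.
- ctrl.finish_job(): hands the job in, once; it reports no verdict.
The state is a dict: "time_s": time; "joints": joint angles; "dq": joint speeds; "tau": joint torques, N m; "eef_pos": TCP position; "ee_rot": TCP orientation; "force": force on the tool from outside, world axes, zero at the start; "wrist_torque": the same for the moment, N m; "grip_width": opening from 0.0 (shut) to 1.0 (fully open).
Only numpy, scipy, OpenCV 4.12 (cv2) and the standard library are available. Lean on these libraries where they do the work, as an engineer would, in place of code of your own. Each camera call takes 0.05 s, during which the arm holds its last target.

## Working session

There is one attempt and no reset: what is moved stays moved. The work goes in short steps, Python scripts to look and compute and a shell command to move; the robot and the scene stay as the last step left them, time stands still between calls to the robot, and variables do not carry over. Pictures are saved under pics/ and viewed, and the job is handed in when it is done.

```bash
ls; mkdir -p pics
cat > h.py <<'E'
import numpy as np,cv2
from rig import telemetry, imaging, ctrl
def cap(n,fn=None):
    d=imaging.capture(n)
    if fn: cv2.imwrite('pics/'+fn,d['frame'][...,::-1])
    np.savez('last_%s.npz'%n,**d); return d
def load(n): 
    d=np.load('last_%s.npz'%n); return {k:d[k] for k in d}
def cloud(d):
    R=cv2.Rodrigues(np.array(d['rvec'],float))[0];t=np.array(d['tvec'],float).ravel()
    z=d['z_map'].astype(float);v,u=np.indices(z.shape)
    P=np.stack([(u-d['cx'])/d['fx']*z,(v-d['cy'])/d['fy']*z,z],-1)
    W=(P-t)@R; W[z==0]=np.nan; return W
E
python3 - <<'E'
from h import *
print(telemetry.sense())
for n in ['scene','side','wrist']:
    d=cap(n,n+'0.png'); print(n,d['fx'],d['cx'],d['cy'],d['rvec'],d['tvec'])
E
```

```text
pics
{'time_s': 0.0, 'joints': array([ 8.93573057e-01,  3.13471885e-01,  1.49844437e+00,  5.52171585e-06,
        1.33102152e+00, -2.23392614e-01]), 'dq': array([-0.00172793,  0.0006928 ,  0.00129842,  0.00147473,  0.00052393,
        0.0001578 ]), 'tau': array([ 3.34460337e-04, -4.12258744e+01, -2.59751487e+01, -1.38739788e-04,
        3.98849414e-03, -2.03260163e-05]), 'eef_pos': array([230.00254893, 471.64237925, 230.72114497]), 'ee_rot': array([-0.59951451,  0.59982371,  0.37424577, -0.37514526]), 'force': array([-0.31749726, -0.44090537,  0.13469809]), 'wrist_torque': array([-0.05914441, -0.02181911,  0.02417457]), 'grip_width': 1.0001766914761654}
scene 492.0275503407058 319.4598294209958 197.09357062385436 [ 0.84117715  2.70914364 -0.84384807] [ 400.90909099 -221.17215674 1652.10166647]
side 408.97494586567615 320.5553806224829 206.4544958939103 [ 2.27339834 -0.36075085  0.17459558] [-483.02435897  188.37312787 1134.51423287]
wrist 309.70691628693146 323.1302059304568 198.04941358335213 [-2.44946355 -1.52993373 -0.22133316] [-523.85301816  -36.83521267  378.79610713]
```

View pics/scene0.png

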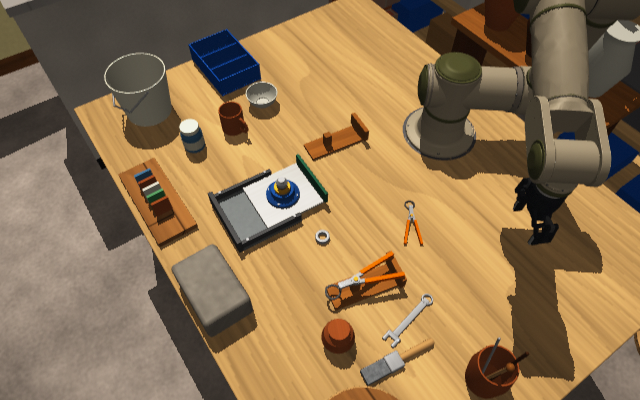

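View pics/side0.png

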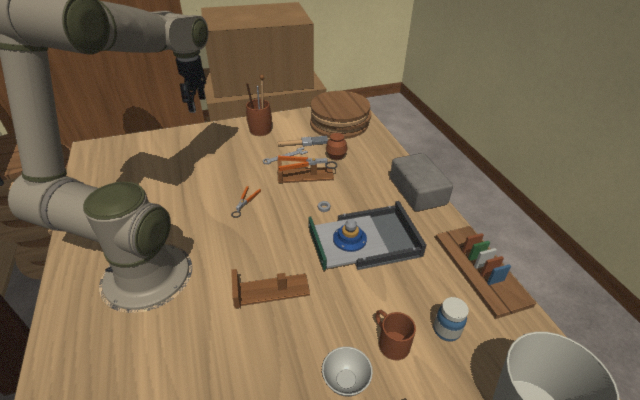

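View pics/wrist0.png

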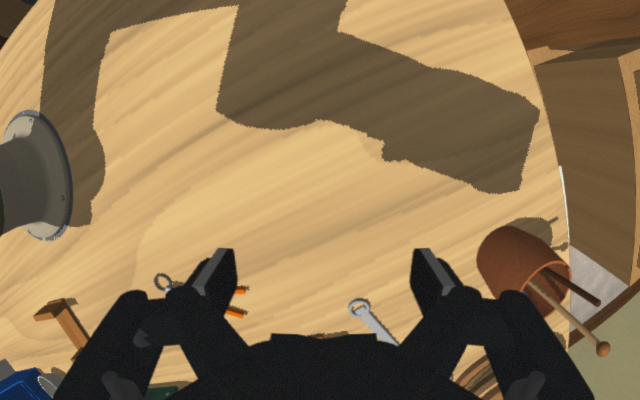

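The scene view shows two plier candidates: a full-size pair lying in a cradle (handles at about (385,268), ring at (333,297)) and a small pair flat on the table at (412,225). There are also two cradles: one holding the pliers at (365,282), and an empty one at (338,140). I'll measure both.

Run:
```python
from h import *
for n,box in [('scene',(300,230,430,330)),('side',(250,130,360,200))]:
    d=load(n);W=cloud(d)
    x0,y0,x1,y1=box
    cv2.imwrite('pics/crop_%s.png'%n,cv2.resize(d['frame'][y0:y1,x0:x1,::-1],None,fx=6,fy=6,interpolation=cv2.INTER_CUBIC))
d=load('scene');W=cloud(d)
for nm,(u,v) in dict(table=(300,330),bearing=(322,238),pot=(338,333),hand=(378,262),hand2=(390,275),emptycr=(330,145),smallpl=(410,225),spindle=(283,184),green=(310,180),wrench=(405,322),mug=(233,118)).items(): print(nm,W[v,u].round(1))
f=d['frame'].astype(int)
hs=cv2.cvtColor(d['frame'],cv2.COLOR_RGB2HSV)
for n in ['scene','side']:
    d=load(n);W=cloud(d);hs=cv2.cvtColor(d['frame'],cv2.COLOR_RGB2HSV).astype(int)
    g=(hs[...,0]>55)&(hs[...,0]<90)&(hs[...,1]>120)&(W[...,2]>5)&(W[...,2]<75)&(W[...,0]>200)&(W[...,0]<700)
    P=W[g];print(n,'green',len(P),np.nanmin(P,0).round(1),np.nanmax(P,0).round(1))
    o=(hs[...,0]>5)&(hs[...,0]<16)&(hs[...,1]>200)&(hs[...,2]>150)&(W[...,2]>50)&(W[...,2]<90)&(W[...,0]>200)&(W[...,0]<700)
    P=W[o];print(n,'orange',len(P),np.nanmin(P,0).round(1),np.nanmax(P,0).round(1),np.nanmean(P,0))
```

```text
table [758.8 306.   -5.6]
bearing [560.4 119.2   4.9]
pot [704.7 392.4  87.9]
hand [500.7 291.4  66.4]
hand2 [499.5 339.3  69. ]
emptycr [ 342.3 -149.5   10.4]
smallpl [318.8 225.1  -4.3]
spindle [578.5 -53.   86.5]
green [483.3 -56.3  30. ]
wrench [526.4 445.3   6.5]
mug [ 570.2 -365.2   84. ]
scene green 308 [ 471.3 -145.7   22.1] [490.3  33.1  64.5]
scene orange 478 [ 221.3 -411.7   50.4] [699.7 409.4  90. ] [540.5584026  305.85036379  71.05490417]
side green 2 [ 468.  -116.9   32.5] [472.1 -58.5  44.5]
side orange 11 [455.8 281.   65.4] [545.  336.9  71.6] [500.09759367 300.77467228  68.35392819]
```

View pics/crop_scene.png

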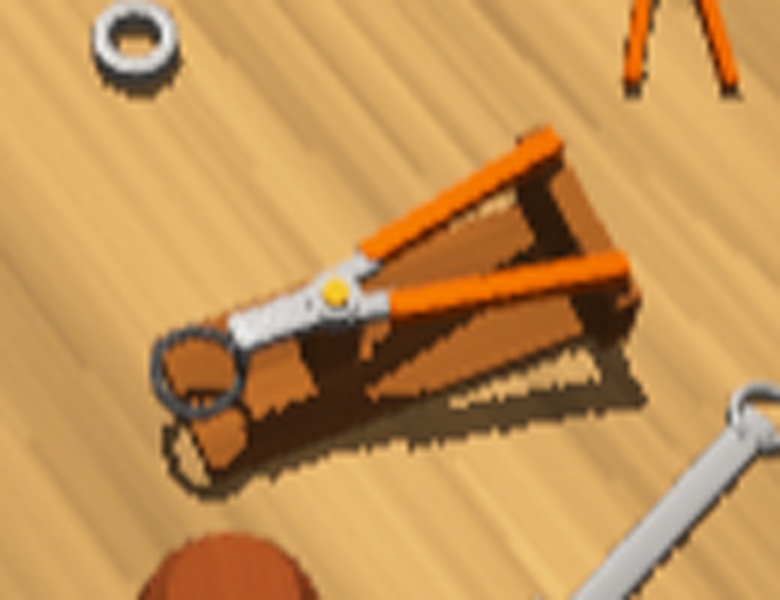

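View pics/crop_side.png

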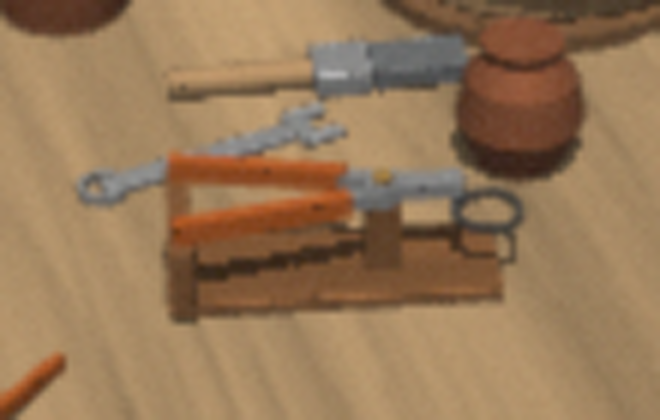

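Both crops show one full-size pair of pliers lying in its cradle, with the ring at crop (198,371), the yellow pivot at (335,292) and the handles on the right. Its length fits 210 mm. The pair at (412,225) lies flat on the table and is smaller. The cradle here, around x≈530, y≈310, is farther from the base than the empty one at (342,-150). So this is the pair meant, and next I'll zoom in on the unit.

Run:
```python
from h import *
for n,(x0,y0,x1,y1) in [('scene',(200,145,335,250)),('side',(300,190,430,275))]:
    d=load(n)
    cv2.imwrite('pics/unit_%s.png'%n,cv2.resize(d['frame'][y0:y1,x0:x1,::-1],None,fx=5.9,fy=5.9,interpolation=cv2.INTER_CUBIC))
for n in ['scene','side']:
    W=cloud(load(n)); 
    m=(W[...,0]>300)&(W[...,0]<700)&(W[...,1]>100)&(W[...,1]<200)&(abs(W[...,2])<12)
    P=W[m];P=P[abs(P[:,2]-np.median(P[:,2]))<5]
    A=np.c_[P[:,:2],np.ones(len(P))];c=np.linalg.lstsq(A,P[:,2],rcond=None)[0];print(n,len(P),np.median(P[:,2]),P[:,2].std(),c)
```

```text
scene 3844 -1.2775752866949004 2.276584952491397 [-1.41200218e-04 -1.09894093e-03 -1.02057983e+00]
side 2251 -0.5775170132679193 1.8190650552706333 [-2.41610740e-04 -8.46651876e-04 -3.04843389e-01]
```

View pics/unit_scene.png

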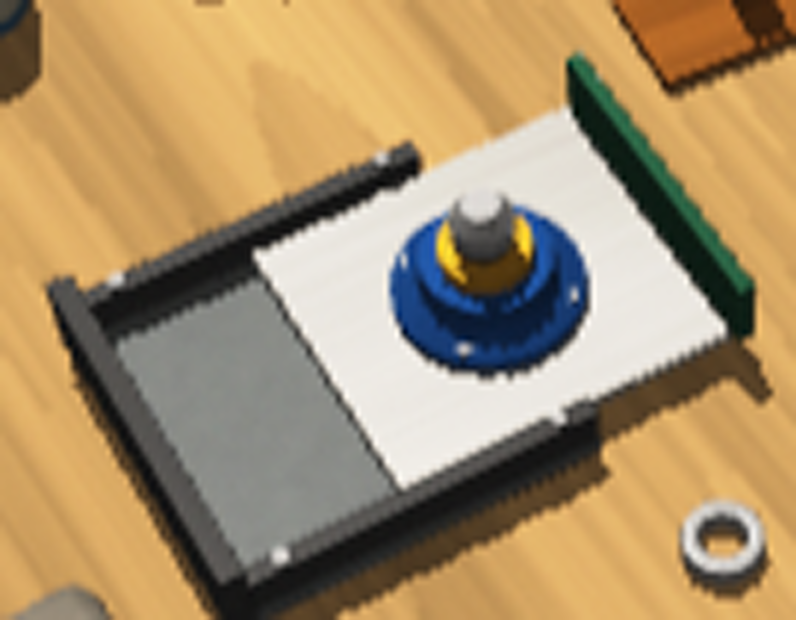

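View pics/unit_side.png

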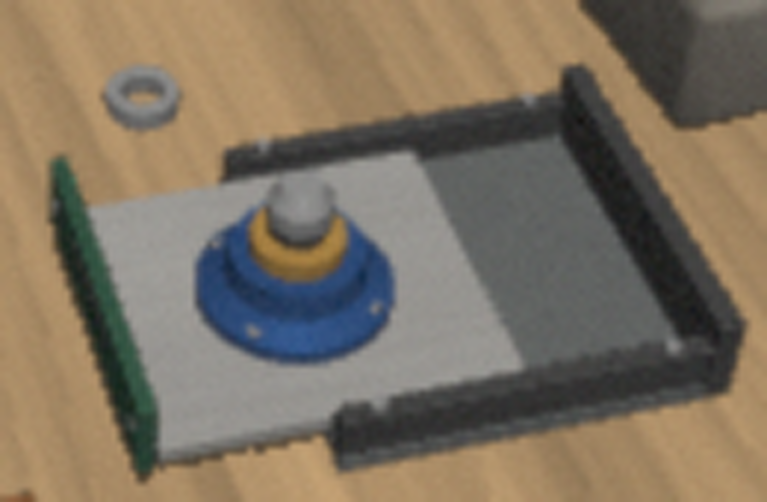

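```bash
cat >> h.py <<'E'
def onplane(d,u,v,z):
    R=cv2.Rodrigues(np.array(d['rvec'],float))[0];t=np.array(d['tvec'],float).ravel()
    r=R.T@np.array([(u-d['cx'])/d['fx'],(v-d['cy'])/d['fy'],1.]);c=-R.T@t
    return c+r*(z-c[2])/r[2]
def cp(d,c,s,o,z): return onplane(d,(c[0]+.5)/s-.5+o[0],(c[1]+.5)/s-.5+o[1],z)
def proj(d,P):
    return cv2.projectPoints(np.array(P,float).reshape(-1,3),np.array(d['rvec'],float),np.array(d['tvec'],float),np.array([[d['fx'],0,d['cx']],[0,d['fy'],d['cy']],[0,0,1]],float),None)[0].reshape(-1,2)
E
python3 - <<'E'
from h import *
d=load('scene');o=(200,145);s=5.9
for nm,c,z in [('outL',(583,54),60),('outR',(753,288),60),('inL',(569,62),60),('inR',(742,298),60),('spintop',(487,207),98),('plateL',(255,252),20),('plateR',(400,490),20)]: print(nm,cp(d,c,s,o,z).round(1))
d=load('side');o=(300,190)
for nm,c,z in [('outL',(137,412),60),('outR',(54,165),60),('inL',(154,405),60),('inR',(67,158),60),('spintop',(302,190),98)]: print('side',nm,cp(d,c,s,o,z).round(1))
d=load('scene');o=(300,230);s=6
for nm,c,z in [('ring',(198,371),42),('pivot',(336,292),70),('hRe',(545,132),69),('hRe2',(562,150),69),('hLe',(627,258),69),('hLe2',(632,275),69),('hRf',(365,245),69),('hLf',(390,300),69)]: print(nm,cp(d,c,s,o,z).round(1))
d=load('side');o=(250,130)
for nm,c,z in [('ring',(488,211),42),('pivot',(382,177),70)]: print('side',nm,cp(d,c,s,o,z).round(1))
E
```

```text
outL [ 468.7 -141.4   60. ]
outR [481.3  31.   60. ]
inL [ 477.7 -141.    60. ]
inR [489.2  32.9  60. ]
spintop [576.3 -60.   98. ]
plateL [ 662.7 -154.6   20. ]
plateR [675.2   9.7  20. ]
side outL [ 465.8 -147.4   60. ]
side outR [478.1  22.   60. ]
side inL [ 474.6 -145.8   60. ]
side inR [485.9  25.   60. ]
side spintop [574.8 -69.9  98. ]
ring [641. 283.  42.]
pivot [578.9 296.5  70. ]
hRe [455.  286.7  69. ]
hRe2 [454.6 298.   69. ]
hLe [464.9 354.7  69. ]
hLe2 [468.3 362.1  69. ]
hRf [554.7 285.5  69. ]
hLf [561.7 312.3  69. ]
side ring [639.6 280.   42. ]
side pivot [578.1 294.1  70. ]
```

The scene and side views agree on these values:
- **Drawer face:** centre about (472,-58), yaw about -0.073.
- **Spindle:** about (577,-65).
- **Pliers:** pivot (578.5,295.5), yaw about -0.215, grip about (505,312).

Both pliers measurements match the stated sizes. Next I'll work out the tool frame for the push approach.

```bash
cat >> h.py <<'E'
from scipy.spatial.transform import Rotation as Ro
def tool():
    s=telemetry.sense(); q=np.array(s['ee_rot']); return s,np.array(s['eef_pos']),Ro.from_quat(np.r_[q[1:],q[0]])
def delta(p,yaw,flip=1):
    """tool down; tool x along flip*(left of heading yaw)"""
    s,p0,R0=tool()
    h=np.array([np.cos(yaw),np.sin(yaw),0]);l=np.array([-h[1],h[0],0])*flip
    y=np.array([0,0,-1.]);z=np.cross(l,y)
    R1=Ro.from_matrix(np.c_[l,y,z])
    print('pos cm',(R0.inv().apply(np.array(p)-p0)/10).round(2),'twist',(R0.inv()*R1).as_rotvec().round(3))
E
python3 - <<'E'
from h import *
s,p,R=tool();print(p,R.as_matrix().round(3))
for f in (1,-1): delta([430,-54,231],-.073,f)
E
```

```text
[230.05745066 471.71466142 230.89715526] [[ 0.438 -0.001 -0.899]
 [ 0.899 -0.001  0.438]
 [-0.001 -1.     0.   ]]
pos cm [-3.848e+01  2.000e-02 -4.102e+01] twist [-0.    -0.381 -0.001]
pos cm [-3.848e+01  2.000e-02 -4.102e+01] twist [ 1.000e-03  2.761e+00 -1.000e-03]
```

```bash
python3 -m handwheel '[{"delta_pos":[-3,0,-3.2],"twist":[0,-0.04,0],"jaw":0},{"delta_pos":[-6,0,-6.4],"twist":[0,-0.08,0],"jaw":0},{"delta_pos":[-9,0,-9.6],"twist":[0,-0.12,0],"jaw":0},{"delta_pos":[-11.7,0,-12.5],"twist":[0,-0.16,0],"jaw":0},{"delta_pos":[-14.4,0,-15.4],"twist":[0,-0.2,0],"jaw":0},{"delta_pos":[-17.1,0,-18.2],"twist":[0,-0.24,0],"jaw":0},{"delta_pos":[-19.8,0,-21.1],"twist":[0,-0.28,0],"jaw":0},{"delta_pos":[-22.5,0,-24],"twist":[0,-0.32,0],"jaw":0},{"delta_pos":[-25.2,0,-26.9],"twist":[0,-0.36,0],"jaw":0},{"delta_pos":[-27.9,0,-29.8],"twist":[0,-0.381,0],"jaw":0}]' 30
python3 - <<'E'
from h import *
delta([440,-55,231],-.073)
E
```

```text
time_s: 0.98
eef_pos: [375.8, 88.5, 231.4]
ee_rot: [-0.517, 0.517, 0.482, -0.482]
force: [0.9, 1.2, 0.9]
grip_width: 0.001
pos cm [-13.86   0.04  -7.42] twist [0.    0.002 0.   ]
```

```bash
python3 -m handwheel '[{"delta_pos":[-3.5,0,-1.5],"twist":[0,0,0],"jaw":0},{"delta_pos":[-7,0,-3],"twist":[0,0,0],"jaw":0},{"delta_pos":[-10.5,0,-4.5],"twist":[0,0,0],"jaw":0},{"delta_pos":[-13.9,0,-6],"twist":[0,0,0],"jaw":0},{"delta_pos":[-13.9,4,-6],"twist":[0,0,0],"jaw":0},{"delta_pos":[-13.9,8,-6],"twist":[0,0,0],"jaw":0},{"delta_pos":[-13.9,12,-6],"twist":[0,0,0],"jaw":0},{"delta_pos":[-13.9,16,-6],"twist":[0,0,0],"jaw":0},{"delta_pos":[-13.9,19,-6],"twist":[0,0,0],"jaw":0},{"delta_pos":[-13.9,19.8,-6],"twist":[0,0,0],"jaw":0}]'
python3 - <<'E'
from h import *
delta([440,-55,33],-.073)
d=cap('side','side1.png');d=cap('scene','scene1.png')
print(telemetry.sense()['force'])
E
```

```text
time_s: 1.82
eef_pos: [423.0, -51.6, 29.6]
ee_rot: [0.52, -0.516, -0.48, 0.482]
force: [-1.2, 0.4, -0.5]
grip_width: 0.0
pos cm [-0.21 -0.35 -1.72] twist [-0.007 -0.     0.002]
[-0.26807996 -0.63813219  1.11966179]
```

View pics/side1.png

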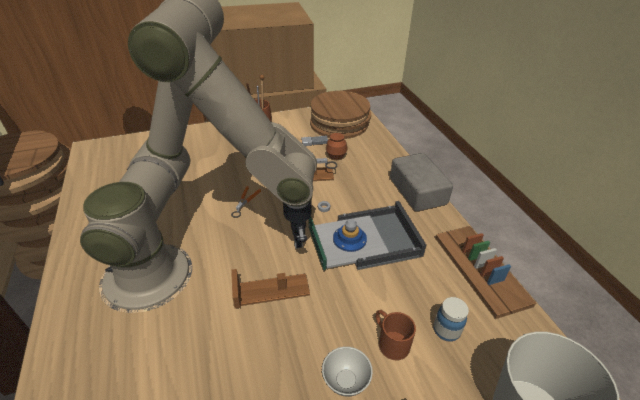

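The closed gripper stands upright in front of the green panel at about (300,235) and touches nothing. Now I'll push.

```bash
python3 -m handwheel '[{"delta_pos":[-0.2,0,-2],"twist":[0,0,0],"jaw":0},{"delta_pos":[-0.3,0,-3],"twist":[0,0,0],"jaw":0},{"delta_pos":[-0.3,0,-4],"twist":[0,0,0],"jaw":0},{"delta_pos":[-0.3,0,-5],"twist":[0,0,0],"jaw":0},{"delta_pos":[-0.3,0,-6],"twist":[0,0,0],"jaw":0},{"delta_pos":[-0.3,0,-7],"twist":[0,0,0],"jaw":0},{"delta_pos":[-0.3,0,-8],"twist":[0,0,0],"jaw":0},{"delta_pos":[-0.3,0,-9],"twist":[0,0,0],"jaw":0},{"delta_pos":[-0.3,0,-10],"twist":[0,0,0],"jaw":0},{"delta_pos":[-0.3,0,-10],"twist":[0,0,0],"jaw":0}]'
python3 - <<'E'
from h import *
d=cap('side','side2.png');d=cap('scene')
o=(200,145);cv2.imwrite('pics/unit2.png',cv2.resize(d['frame'][145:250,200:335,::-1],None,fx=5.9,fy=5.9,interpolation=cv2.INTER_CUBIC))
E
```

```text
time_s: 2.75
eef_pos: [527.1, -63.2, 35.8]
ee_rot: [-0.516, 0.519, 0.482, -0.481]
force: [-1.0, 0.3, 0.6]
grip_width: -0.0
```

View pics/unit2.png

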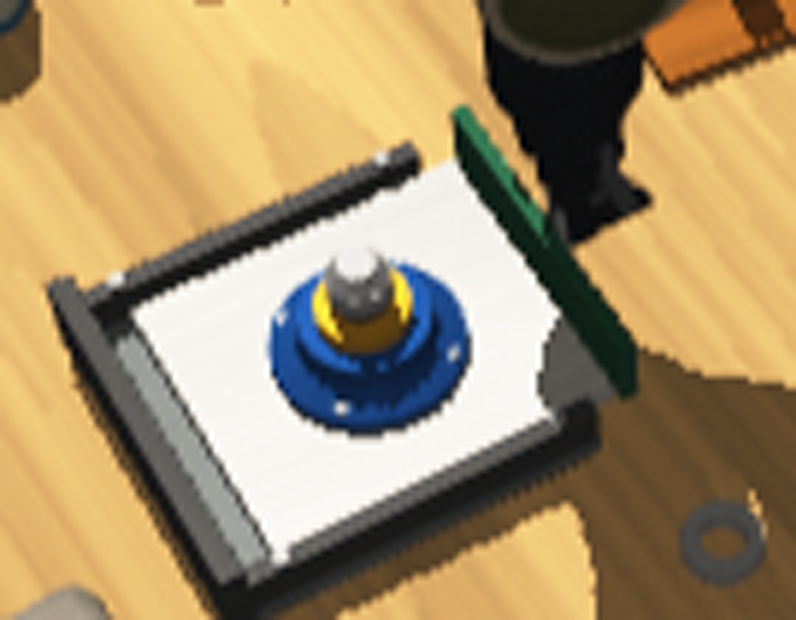

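The drawer has moved most of the way. A gap to the back rail remains at crop (190,450), so I'll push on more slowly.

```bash
python3 -m handwheel '[{"delta_pos":[0,0,-0.3],"twist":[0,0,0],"jaw":0},{"delta_pos":[0,0,-0.6],"twist":[0,0,0],"jaw":0},{"delta_pos":[0,0,-0.9],"twist":[0,0,0],"jaw":0},{"delta_pos":[0,0,-1.2],"twist":[0,0,0],"jaw":0},{"delta_pos":[0,0,-1.4],"twist":[0,0,0],"jaw":0},{"delta_pos":[0,0,-1.5],"twist":[0,0,0],"jaw":0},{"delta_pos":[0,0,-1.6],"twist":[0,0,0],"jaw":0},{"delta_pos":[0,0,-1.7],"twist":[0,0,0],"jaw":0},{"delta_pos":[0,0,-1.8],"twist":[0,0,0],"jaw":0},{"delta_pos":[0,0,-1.8],"twist":[0,0,0],"jaw":0}]'
python3 - <<'E'
from h import *
d=cap('scene')
o=(200,145);cv2.imwrite('pics/unit3.png',cv2.resize(d['frame'][145:250,200:335,::-1],None,fx=5.9,fy=5.9,interpolation=cv2.INTER_CUBIC))
E
```

```text
time_s: 3.68
eef_pos: [542.6, -64.0, 33.2]
ee_rot: [0.518, -0.517, -0.481, 0.482]
force: [-5.6, 0.9, 4.2]
grip_width: 0.006
```

View pics/unit3.png

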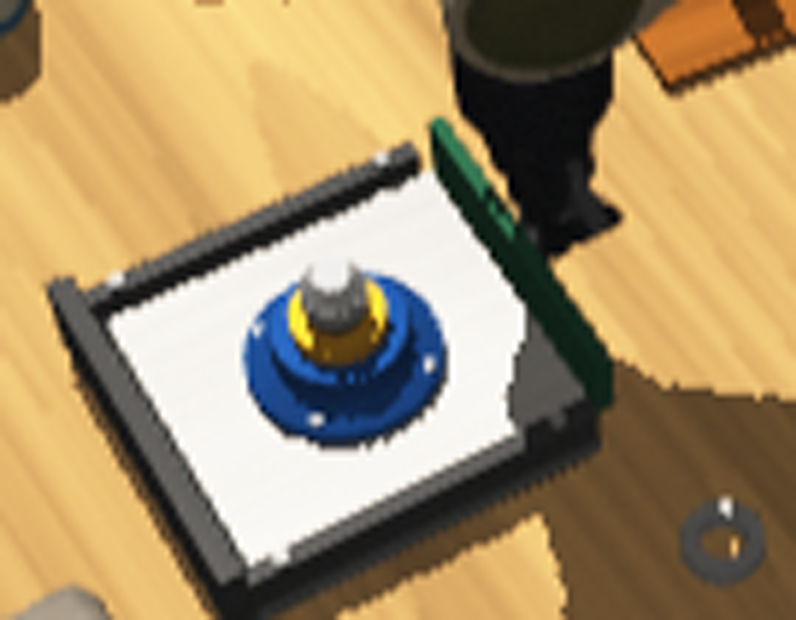

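```bash
python3 -m handwheel '[{"delta_pos":[0,0,-0.1],"twist":[0,0,0],"jaw":0},{"delta_pos":[0,0,-0.2],"twist":[0,0,0],"jaw":0},{"delta_pos":[0,0,-0.3],"twist":[0,0,0],"jaw":0},{"delta_pos":[0,0,-0.4],"twist":[0,0,0],"jaw":0},{"delta_pos":[0,0,-0.5],"twist":[0,0,0],"jaw":0},{"delta_pos":[0,0,-0.6],"twist":[0,0,0],"jaw":0},{"delta_pos":[0,0,-0.7],"twist":[0,0,0],"jaw":0},{"delta_pos":[0,0,-0.7],"twist":[0,0,0],"jaw":0},{"delta_pos":[0,0,-0.7],"twist":[0,0,0],"jaw":0},{"delta_pos":[0,0,-0.7],"twist":[0,0,0],"jaw":0}]'
```

```text
time_s: 4.57
eef_pos: [542.5, -63.9, 33.2]
ee_rot: [0.523, -0.512, -0.477, 0.486]
force: [-48.5, -0.4, 35.8]
grip_width: -0.003
```

The TCP stayed at x=542.5 while the force rose to 48 N, so the drawer is against its stop. I'll back off and lift.

```bash
python3 -m handwheel '[{"delta_pos":[0,0,0.5],"twist":[0,0,0],"jaw":0},{"delta_pos":[0,0,1.5],"twist":[0,0,0],"jaw":0},{"delta_pos":[0,0,4],"twist":[0,0,0],"jaw":0},{"delta_pos":[0,-3,5],"twist":[0,0,0],"jaw":0.2},{"delta_pos":[0,-7,5],"twist":[0,0,0],"jaw":0.5},{"delta_pos":[0,-11,5],"twist":[0,0,0],"jaw":1},{"delta_pos":[3,-14,5],"twist":[0,0,0],"jaw":1},{"delta_pos":[7,-14,5],"twist":[0,0,0],"jaw":1},{"delta_pos":[11,-14,5],"twist":[0,0,0],"jaw":1},{"delta_pos":[15,-14,5],"twist":[0,0,0],"jaw":1}]'
python3 - <<'E'
from h import *
d=cap('scene','scene4.png');cap('side','side4.png');cap('wrist','wrist4.png')
o=(200,145);cv2.imwrite('pics/unit4.png',cv2.resize(d['frame'][145:250,200:335,::-1],None,fx=5.9,fy=5.9,interpolation=cv2.INTER_CUBIC))
d=load('side');cv2.imwrite('pics/unit4s.png',cv2.resize(d['frame'][190:275,300:430,::-1],None,fx=5.9,fy=5.9,interpolation=cv2.INTER_CUBIC))
E
```

```text
time_s: 5.4
eef_pos: [511.6, 90.1, 174.1]
ee_rot: [-0.517, 0.519, 0.482, -0.48]
force: [0.5, -0.3, -0.2]
grip_width: 0.979
```

View pics/unit4.png

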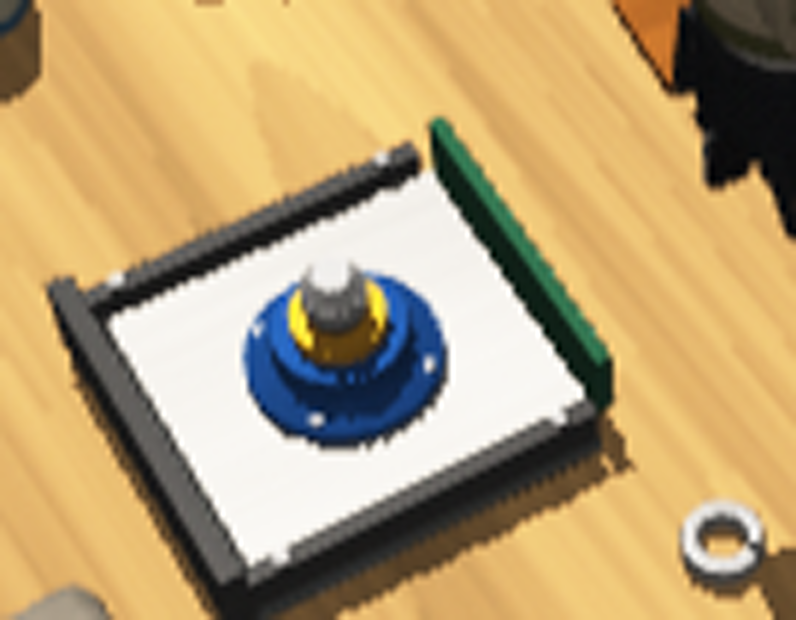

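View pics/unit4s.png

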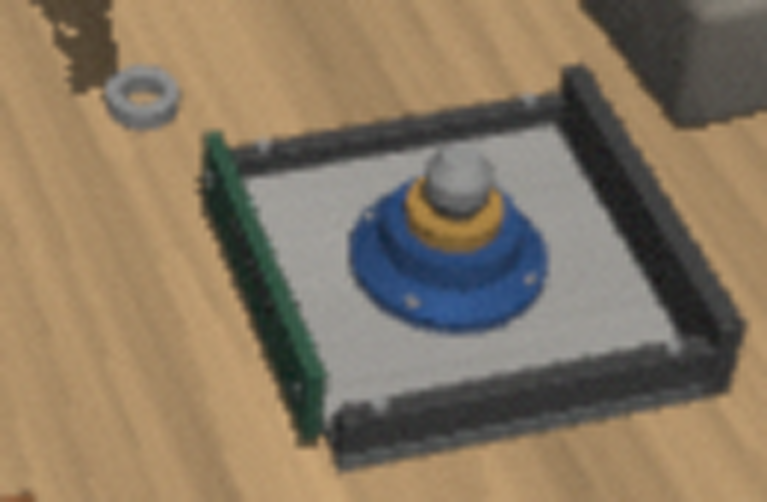

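View pics/wrist4.png

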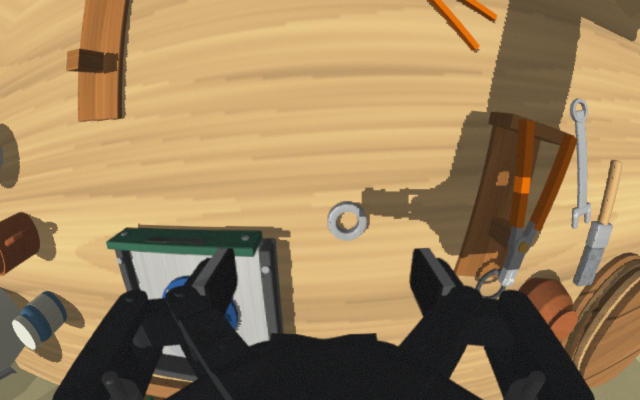

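The drawer is home: in both views the white plate reaches the back rail. The wrist camera looks past the gripper towards the robot side, so a half turn would let it see the ring and the spindle. I'll check that.

```bash
cat >> h.py <<'E'
def wray(d,u,v):
    R=cv2.Rodrigues(np.array(d['rvec'],float))[0];t=np.array(d['tvec'],float).ravel()
    x=u-d['cx'];y=v-d['cy'];r=np.hypot(x,y);th=r/d['fx']
    k=np.sin(th)/max(r,1e-9);return -R.T@t,R.T@np.array([x*k,y*k,np.cos(th)])
def wplane(d,u,v,z):
    c,r=wray(d,u,v);return c+r*(z-c[2])/r[2]
def wproj(d,P):
    R=cv2.Rodrigues(np.array(d['rvec'],float))[0];t=np.array(d['tvec'],float).ravel()
    q=(R@np.array(P,float).reshape(-1,3).T).T+t;rr=np.hypot(q[:,0],q[:,1]);th=np.arctan2(rr,q[:,2])
    return np.c_[d['cx']+d['fx']*th*q[:,0]/rr,d['cy']+d['fx']*th*q[:,1]/rr]
E
python3 - <<'E'
from h import *
s,p,R=tool();print(s['joints'].round(3),p)
d=load('wrist');Rc=cv2.Rodrigues(d['rvec'])[0];c=-Rc.T@d['tvec'].ravel()
print('cam in tool',R.inv().apply(c-p).round(1)); print('axes in tool (rows x,y,z)',R.inv().apply(Rc).round(3))
# wrist measurement of bearing, compare scene
print('bearing wrist',wplane(d,348,221,7))
sc=load('scene');si=load('side')
for nm,dd in (('scene',sc),('side',si)): print(nm)
print(cp(sc,(722,537),5.9,(200,145),14)); print(cp(si,(143,92),5.9,(300,190),14))
print('spin', cp(sc,(333,277),5.9,(200,145),98),cp(si,(460,165),5.9,(300,190),98))
E
```

```text
[-0.05   0.352  1.601  0.     1.187 -1.552] [511.25861141  90.74894622 173.35737646]
cam in tool [   1.5 -142.5   72.8]
axes in tool (rows x,y,z) [[ 1.    -0.001  0.001]
 [ 0.001 -0.285 -0.958]
 [ 0.001  0.958 -0.285]]
bearing wrist [558.14505463 116.00544043   7.        ]
scene
side
[559.04726688 116.94365628  14.        ]
[556.35481515 110.8071039   14.        ]
spin [659.19930899 -66.14766773  98.        ] [654.3840893 -76.9455264  98.       ]
```

```bash
python3 -m handwheel '[{"delta_pos":[2,0,0.2],"twist":[0,0.12,0],"jaw":1},{"delta_pos":[4,0,0.4],"twist":[0,0.24,0],"jaw":1},{"delta_pos":[6,0,0.6],"twist":[0,0.36,0],"jaw":1},{"delta_pos":[8,0,0.8],"twist":[0,0.48,0],"jaw":1},{"delta_pos":[10,0,1],"twist":[0,0.6,0],"jaw":1},{"delta_pos":[12,0,1.2],"twist":[0,0.72,0],"jaw":1},{"delta_pos":[14,0,1.4],"twist":[0,0.84,0],"jaw":1},{"delta_pos":[16,0,1.6],"twist":[0,0.96,0],"jaw":1},{"delta_pos":[18,0,1.8],"twist":[0,1.08,0],"jaw":1},{"delta_pos":[20,0,2],"twist":[0,1.2,0],"jaw":1}]' 30
python3 -m handwheel '[{"delta_pos":[0,0,0],"twist":[0,0.12,0],"jaw":1},{"delta_pos":[0,0,0],"twist":[0,0.24,0],"jaw":1},{"delta_pos":[0,0,0],"twist":[0,0.36,0],"jaw":1},{"delta_pos":[0,0,0],"twist":[0,0.48,0],"jaw":1},{"delta_pos":[0,0,0],"twist":[0,0.6,0],"jaw":1},{"delta_pos":[0,0,0],"twist":[0,0.72,0],"jaw":1},{"delta_pos":[0,0,0],"twist":[0,0.84,0],"jaw":1},{"delta_pos":[0,0,0],"twist":[0,0.96,0],"jaw":1},{"delta_pos":[0,0,0],"twist":[0,1.08,0],"jaw":1},{"delta_pos":[0,0,0],"twist":[0,1.2,0],"jaw":1}]'
python3 - <<'E'
from h import *
s,p,R=tool();print(p,s['joints'].round(2));delta([505,312,150],-.215,-1)
E
```

```text
time_s: 6.38
eef_pos: [506.5, 289.3, 173.2]
ee_rot: [-0.7, 0.7, 0.103, -0.102]
force: [0.4, -0.8, 0.5]
grip_width: 0.997
time_s: 7.22
eef_pos: [506.6, 288.3, 173.2]
ee_rot: [0.635, -0.635, 0.31, -0.311]
force: [0.4, 0.2, -0.7]
grip_width: 1.003
[506.56985376 288.32270548 173.2104919 ] [ 0.32  0.49  1.4  -0.    1.25  1.23]
pos cm [-1.97  2.32  1.33] twist [-0.001  0.876  0.   ]
```

```bash
python3 -m handwheel '[{"delta_pos":[-0.5,0,0.3],"twist":[0,0.12,0],"jaw":1},{"delta_pos":[-1,0,0.6],"twist":[0,0.24,0],"jaw":1},{"delta_pos":[-1.5,0,0.9],"twist":[0,0.36,0],"jaw":1},{"delta_pos":[-2,0,1.3],"twist":[0,0.48,0],"jaw":1},{"delta_pos":[-2,0,1.3],"twist":[0,0.6,0],"jaw":1},{"delta_pos":[-2,0,1.3],"twist":[0,0.72,0],"jaw":1},{"delta_pos":[-2,0,1.3],"twist":[0,0.84,0],"jaw":1},{"delta_pos":[-2,0,1.3],"twist":[0,0.876,0],"jaw":1},{"delta_pos":[-2,0,1.3],"twist":[0,0.876,0],"jaw":1},{"delta_pos":[-2,0,1.3],"twist":[0,0.876,0],"jaw":1}]'
python3 - <<'E'
from h import *
d=cap('wrist','wrist5.png'); s,p,R=tool();print(p,s['joints'].round(2))
E
```

```text
time_s: 8.05
eef_pos: [504.1, 312.4, 173.2]
ee_rot: [-0.446, 0.446, -0.549, 0.549]
force: [0.5, 0.6, -0.4]
grip_width: 1.0
[503.91842351 312.60445724 173.22886866] [ 0.36  0.51  1.37 -0.    1.27  2.14]
```

View pics/wrist5.png

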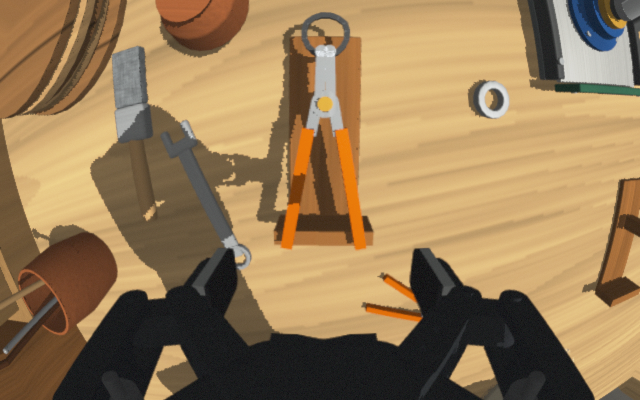

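The wrist view shows the pliers straight ahead: ring at (326,36), pivot at (325,103), handle rear ends at (288,242) and (360,242). I'll turn those pixels into positions.

Run:
```python
from h import *
d=load('wrist')
r=wplane(d,326,35,42);pv=wplane(d,325,103,71);a=wplane(d,288,243,69);b=wplane(d,361,244,69)
fa=wplane(d,308,133,69);fb=wplane(d,342,132,69)
print(r,pv,(a+b)/2,(fa+fb)/2,np.hypot(*(r-pv)[:2]),np.hypot(*(a-b)[:2]))
v=pv-(a+b)/2;print('yaw handles',np.arctan2(v[1],v[0]),'yaw ring',np.arctan2(*(r-pv)[1::-1]))
v=r-(a+b)/2;print('yaw all',np.arctan2(v[1],v[0]),np.hypot(*v[:2]))
y=np.arctan2(v[1],v[0]);h=np.array([np.cos(y),np.sin(y)]);print('grip',r[:2]-135*h,pv[:2]-75*h)
```

```text
[639.3902002  280.75265468  42.        ] [578.9368582  294.53445948  71.        ] [462.32843522 319.2982052   69.        ] [556.00585783 299.33097012  69.        ] 62.00439260316308 64.10723868626864
yaw handles -0.20925784661571084 yaw ring -0.22414355880596823
yaw all -0.21435113934211017 181.20879692707845
grip [507.47972633 309.46897203] [505.65326161 310.48796912]
```

Run:
```python
from h import *
delta([506.5,310,90],-.214,-1)
```

```text
pos cm [0.2  8.32 0.3 ] twist [-0.     0.007 -0.   ]
```

```bash
python3 -m handwheel '[{"delta_pos":[0.1,2,0.2],"twist":[0,0,0],"jaw":1},{"delta_pos":[0.2,4,0.3],"twist":[0,0,0],"jaw":1},{"delta_pos":[0.2,6,0.3],"twist":[0,0,0],"jaw":1},{"delta_pos":[0.2,8,0.3],"twist":[0,0,0],"jaw":1},{"delta_pos":[0.2,8.3,0.3],"twist":[0,0,0],"jaw":1},{"delta_pos":[0.2,8.3,0.3],"twist":[0,0,0],"jaw":1},{"delta_pos":[0.2,8.3,0.3],"twist":[0,0,0],"jaw":1},{"delta_pos":[0.2,8.3,0.3],"twist":[0,0,0],"jaw":1},{"delta_pos":[0.2,8.3,0.3],"twist":[0,0,0],"jaw":1},{"delta_pos":[0.2,8.3,0.3],"twist":[0,0,0],"jaw":1}]'
python3 - <<'E'
from h import *
d=cap('wrist','wrist6.png'); s,p,R=tool();print(p);delta([506.5,310,40],-.214,-1)
E
```

```text
time_s: 8.93
eef_pos: [506.2, 310.9, 91.2]
ee_rot: [-0.446, 0.445, -0.549, 0.549]
force: [0.0, 0.1, 0.0]
grip_width: 1.001
[506.08590849 310.83269019  90.97124259]
pos cm [0.08 5.1  0.05] twist [-0.001  0.007 -0.001]
```

View pics/wrist6.png

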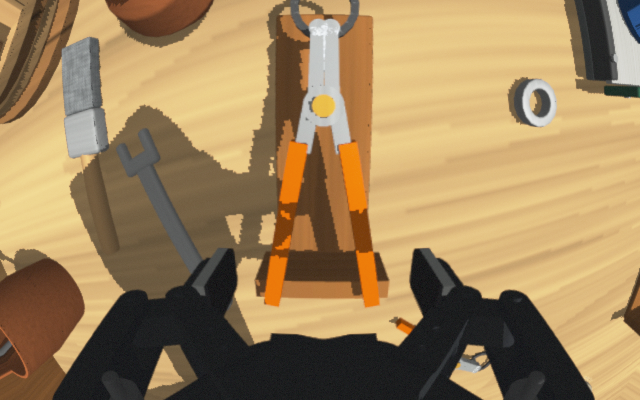

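The handles lie midway between the open fingers (handle centre column 323, finger centre 325). Going down now.

```bash
python3 -m handwheel '[{"delta_pos":[0,1,0],"twist":[0,0,0],"jaw":1},{"delta_pos":[0.1,2,0],"twist":[0,0,0],"jaw":1},{"delta_pos":[0.1,3,0],"twist":[0,0,0],"jaw":1},{"delta_pos":[0.1,3.5,0],"twist":[0,0,0],"jaw":1},{"delta_pos":[0.1,4,0],"twist":[0,0,0],"jaw":1},{"delta_pos":[0.1,4.4,0],"twist":[0,0,0],"jaw":1},{"delta_pos":[0.1,4.8,0],"twist":[0,0,0],"jaw":1},{"delta_pos":[0.1,5.1,0],"twist":[0,0,0],"jaw":1},{"delta_pos":[0.1,5.1,0],"twist":[0,0,0],"jaw":1},{"delta_pos":[0.1,5.1,0],"twist":[0,0,0],"jaw":1}]'
python3 - <<'E'
from h import *
d=cap('wrist','wrist7.png'); d=cap('side')
cv2.imwrite('pics/side7.png',cv2.resize(d['frame'][100:210,230:380,::-1],None,fx=5,fy=5,interpolation=cv2.INTER_CUBIC))
E
```

```text
time_s: 9.82
eef_pos: [505.7, 309.8, 39.3]
ee_rot: [-0.446, 0.446, -0.549, 0.549]
force: [0.5, -0.3, -0.0]
grip_width: 1.0
```

View pics/side7.png

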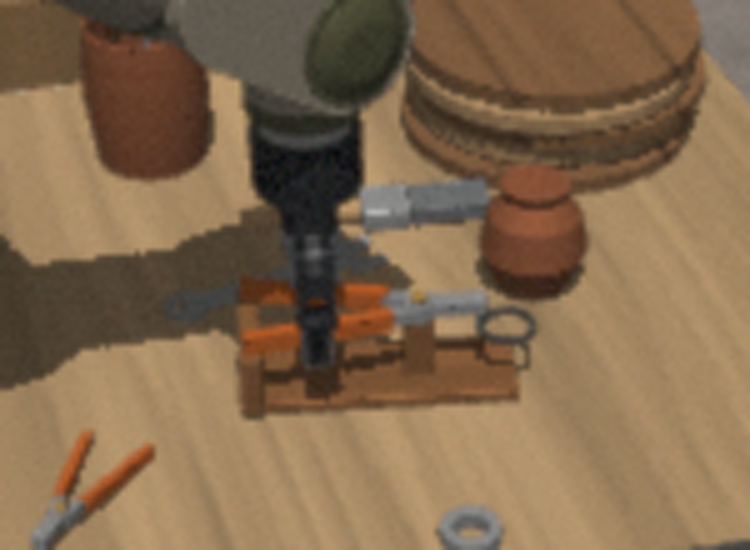

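View pics/wrist7.png

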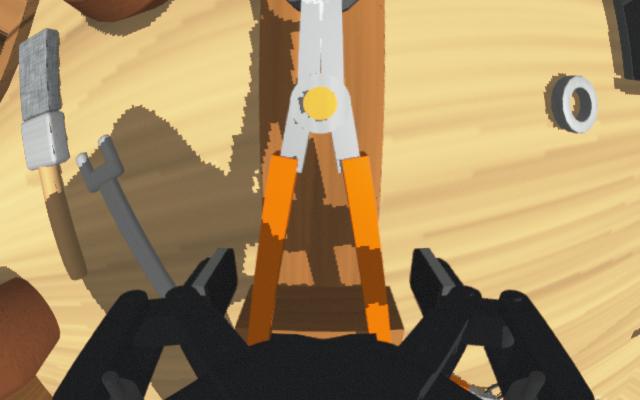

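The fingers straddle the handles and nothing is touched. At this grip point the ring would be just outside the wrist view, so I'll shift 12 mm forward along the handles, which is still well clear of the post, and then squeeze.

```bash
python3 -m handwheel '[{"delta_pos":[0,0,0.6],"twist":[0,0,0],"jaw":1},{"delta_pos":[0,0,1.2],"twist":[0,0,0],"jaw":1},{"delta_pos":[0,0,1.2],"twist":[0,0,0],"jaw":0.8},{"delta_pos":[0,0,1.2],"twist":[0,0,0],"jaw":0.7},{"delta_pos":[0,0,1.2],"twist":[0,0,0],"jaw":0.6},{"delta_pos":[0,0,1.2],"twist":[0,0,0],"jaw":0.4},{"delta_pos":[0,0,1.2],"twist":[0,0,0],"jaw":0.2},{"delta_pos":[0,0,1.2],"twist":[0,0,0],"jaw":0},{"delta_pos":[0,0,1.2],"twist":[0,0,0],"jaw":0},{"delta_pos":[0,0,1.2],"twist":[0,0,0],"jaw":0}]' 35
python3 -m handwheel '[{"delta_pos":[0,0,0],"twist":[0,0,0],"jaw":0},{"delta_pos":[0,0,0],"twist":[0,0,0],"jaw":0},{"delta_pos":[0,0,0],"twist":[0,0,0],"jaw":0},{"delta_pos":[0,0,0],"twist":[0,0,0],"jaw":0},{"delta_pos":[0,0,0],"twist":[0,0,0],"jaw":0},{"delta_pos":[0,0,0],"twist":[0,0,0],"jaw":0},{"delta_pos":[0,0,0],"twist":[0,0,0],"jaw":0},{"delta_pos":[0,0,0],"twist":[0,0,0],"jaw":0},{"delta_pos":[0,0,0],"twist":[0,0,0],"jaw":0},{"delta_pos":[0,0,0],"twist":[0,0,0],"jaw":0}]' 35
python3 - <<'E'
from h import *
d=cap('wrist','wrist8.png');print(tool()[1]); d=cap('side')
cv2.imwrite('pics/side8.png',cv2.resize(d['frame'][100:210,230:380,::-1],None,fx=5,fy=5,interpolation=cv2.INTER_CUBIC))
E
```

```text
time_s: 10.75
eef_pos: [517.5, 308.1, 41.2]
ee_rot: [0.446, -0.445, 0.549, -0.549]
force: [-6.1, 1.7, 15.1]
grip_width: 0.308
time_s: 11.58
eef_pos: [517.5, 308.1, 41.2]
ee_rot: [0.446, -0.445, 0.549, -0.549]
force: [-5.9, 1.6, 14.3]
grip_width: 0.305
[517.50761856 308.14005847  41.2176984 ]
```

View pics/side8.png

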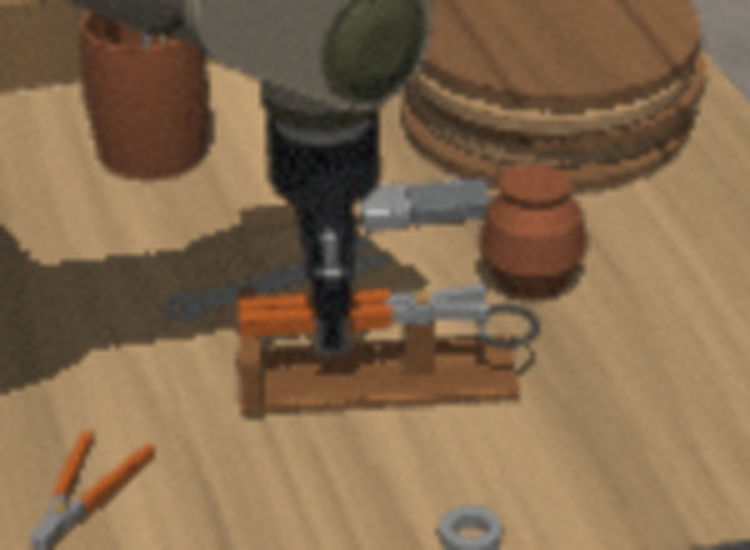

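View pics/wrist8.png

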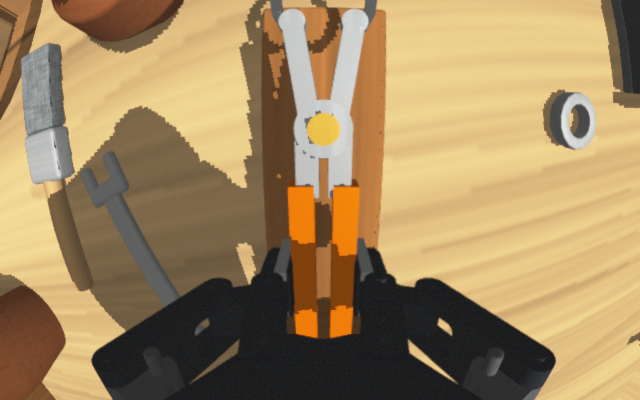

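The handles are parallel and closed to the stop (opening 0.305, about 27 mm), and the jaw tips are spread. Lifting now.

```bash
python3 -m handwheel '[{"delta_pos":[0,-0.2,0],"twist":[0,0,0],"jaw":0},{"delta_pos":[0,-0.5,0],"twist":[0,0,0],"jaw":0},{"delta_pos":[0,-1,0],"twist":[0,0,0],"jaw":0},{"delta_pos":[0,-2,0],"twist":[0,0,0],"jaw":0},{"delta_pos":[0,-3.5,0],"twist":[0,0,0],"jaw":0},{"delta_pos":[0,-5,0],"twist":[0,0,0],"jaw":0},{"delta_pos":[0,-6.5,0],"twist":[0,0,0],"jaw":0},{"delta_pos":[0,-8,0],"twist":[0,0,0],"jaw":0},{"delta_pos":[0,-9,0],"twist":[0,0,0],"jaw":0},{"delta_pos":[0,-9,0],"twist":[0,0,0],"jaw":0}]' 35
python3 - <<'E'
from h import *
d=cap('wrist','wrist9.png');print(tool()[1]); d=cap('side')
cv2.imwrite('pics/side9.png',cv2.resize(d['frame'][90:210,230:380,::-1],None,fx=5,fy=5,interpolation=cv2.INTER_CUBIC))
E
```

```text
time_s: 12.52
eef_pos: [518.3, 307.6, 131.9]
ee_rot: [-0.447, 0.444, -0.549, 0.55]
force: [0.2, -1.0, -2.4]
grip_width: 0.297
[517.71132479 307.38909598 130.22806266]
```

View pics/side9.png

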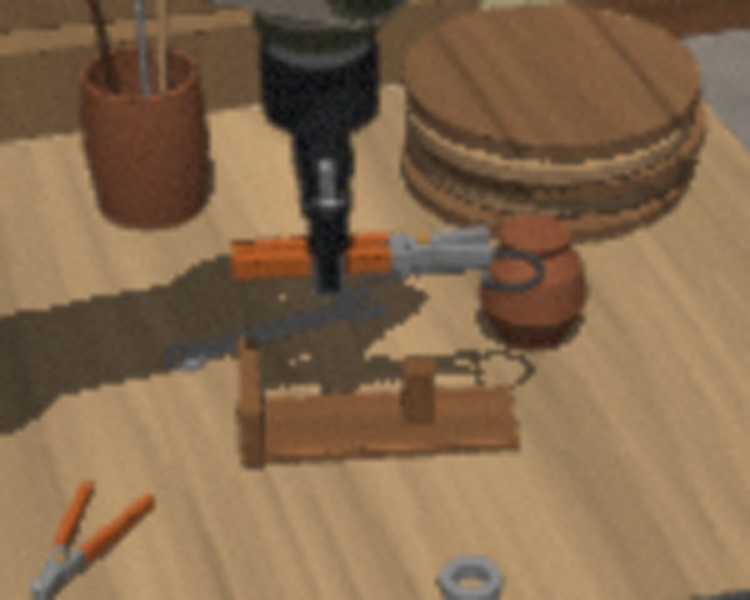

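View pics/wrist9.png

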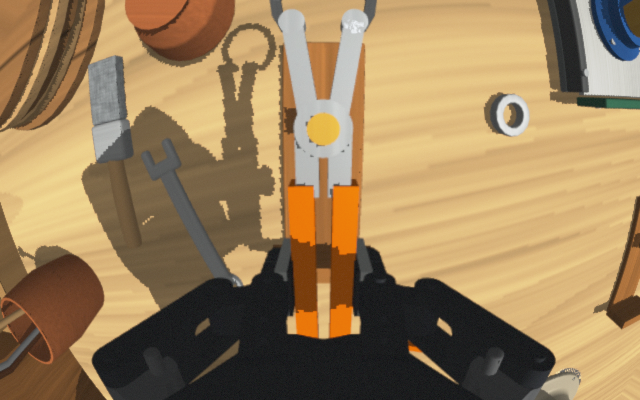

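The pliers are lifted clear and level, and the wrist view of them is unchanged (pivot still at (323,129)), so they haven't slipped. Next I'll work out the ring offset in the tool frame and plan the hover near the spindle.

Run:
```python
from h import *
d=load('wrist');s,p,R=tool()
print('grip',s['grip_width'])
for nm,(u,v),h in [('pivot cap',(323,129),30),('tipL',(291,21),15),('tipR',(355,21),15)]:
    # heights relative: pliers origin z62 -> cap 71; at TCP 41.2
    P=wplane(d,u,v,p[2]+h);print(nm,R.inv().apply(P-p).round(1))
# ring in tool from cradle measurement (tcp then 517.5,308.1,41.2)
print('ring via cradle',R.inv().apply(np.array([639.4,280.75,42])-np.array([517.5,308.1,41.2])).round(1))
# hover: ring 45mm short of the spindle (659,-66)
yaw=-.073;h=np.array([np.cos(yaw),np.sin(yaw)])
T=np.array([659,-66])-h*(124.5+50)
print(T);delta([T[0],T[1],130],yaw,-1)
```

```text
grip 0.3015160020910364
pivot cap [  0.1 -30.   65.4]
tipL [-13.3 -15.  111.3]
tipR [ 13.4 -15.  111.3]
ring via cradle [  1.7  -0.8 124.9]
[484.96474881 -53.2728109 ]
pos cm [35.94 -0.09  4.26] twist [ 0.    -0.134  0.   ]
```

```bash
python3 -m handwheel '[{"delta_pos":[2,0,0.2],"twist":[0,0,0],"jaw":0},{"delta_pos":[4.5,0,0.5],"twist":[0,0,0],"jaw":0},{"delta_pos":[7,0,0.8],"twist":[0,-0.02,0],"jaw":0},{"delta_pos":[9.5,0,1.1],"twist":[0,-0.04,0],"jaw":0},{"delta_pos":[12,0,1.4],"twist":[0,-0.06,0],"jaw":0},{"delta_pos":[14.5,0,1.7],"twist":[0,-0.08,0],"jaw":0},{"delta_pos":[17,0,2],"twist":[0,-0.1,0],"jaw":0},{"delta_pos":[19.5,0,2.3],"twist":[0,-0.12,0],"jaw":0},{"delta_pos":[22,0,2.6],"twist":[0,-0.134,0],"jaw":0},{"delta_pos":[24.5,0,2.9],"twist":[0,-0.134,0],"jaw":0}]' 35
python3 - <<'E'
from h import *
delta([485,-53.3,130],-.073,-1)
E
```

```text
time_s: 13.45
eef_pos: [494.5, 60.4, 128.3]
ee_rot: [0.481, -0.482, 0.518, -0.517]
force: [0.1, 0.1, -2.8]
grip_width: 0.3
pos cm [11.41 -0.17 -0.13] twist [ 0.002  0.001 -0.   ]
```

```bash
python3 -m handwheel '[{"delta_pos":[2.4,0,0],"twist":[0,0,0],"jaw":0},{"delta_pos":[4.8,0,0],"twist":[0,0,0],"jaw":0},{"delta_pos":[7.2,0,-0.1],"twist":[0,0,0],"jaw":0},{"delta_pos":[9,0,-0.1],"twist":[0,0,0],"jaw":0},{"delta_pos":[10.4,0,-0.1],"twist":[0,0,0],"jaw":0},{"delta_pos":[11.2,-0.1,-0.1],"twist":[0,0,0],"jaw":0},{"delta_pos":[11.4,-0.2,-0.1],"twist":[0,0,0],"jaw":0},{"delta_pos":[11.4,-0.2,-0.1],"twist":[0,0,0],"jaw":0},{"delta_pos":[11.4,-0.2,-0.1],"twist":[0,0,0],"jaw":0},{"delta_pos":[11.4,-0.2,-0.1],"twist":[0,0,0],"jaw":0}]' 35
python3 - <<'E'
from h import *
d=cap('wrist','wrist10.png');s,p,R=tool();print(p,s['joints'].round(2)); d=cap('scene')
cv2.imwrite('pics/scene10.png',cv2.resize(d['frame'][135:235,210:340,::-1],None,fx=6,fy=6,interpolation=cv2.INTER_CUBIC))
d=cap('side')
cv2.imwrite('pics/side10.png',cv2.resize(d['frame'][170:270,290:420,::-1],None,fx=6,fy=6,interpolation=cv2.INTER_CUBIC))
E
```

```text
time_s: 14.28
eef_pos: [486.0, -51.3, 131.2]
ee_rot: [0.482, -0.482, 0.518, -0.518]
force: [-0.4, -0.4, -3.5]
grip_width: 0.3
[486.00553323 -51.31602824 131.17698232] [-0.35  0.34  1.74  0.    1.06  1.3 ]
```

View pics/wrist10.png

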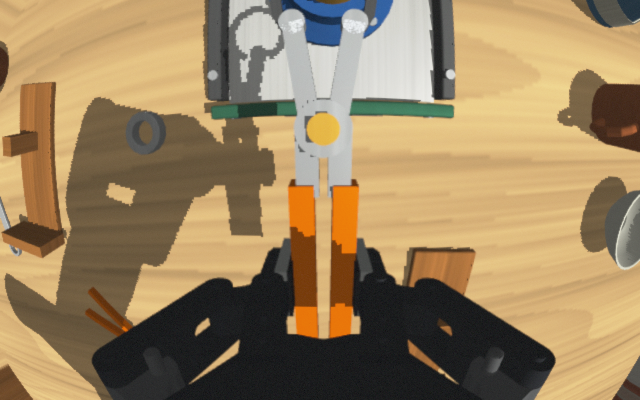

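View pics/scene10.png

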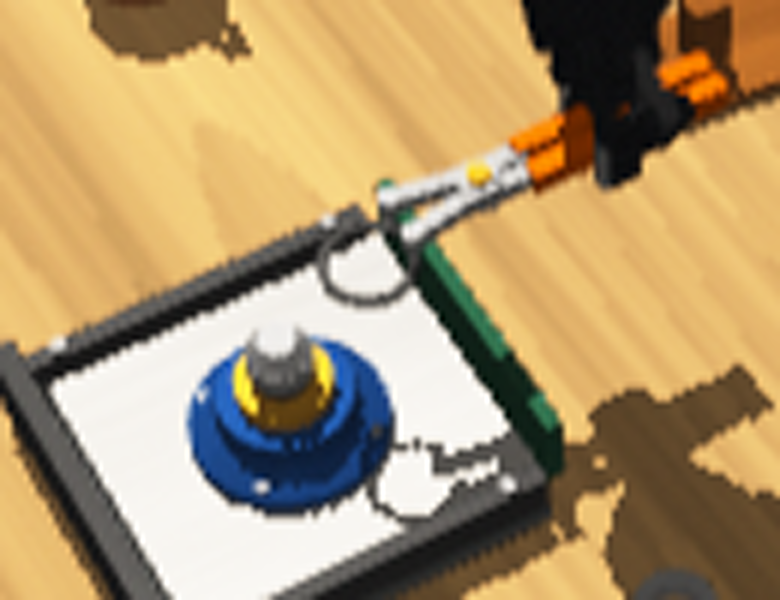

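View pics/side10.png

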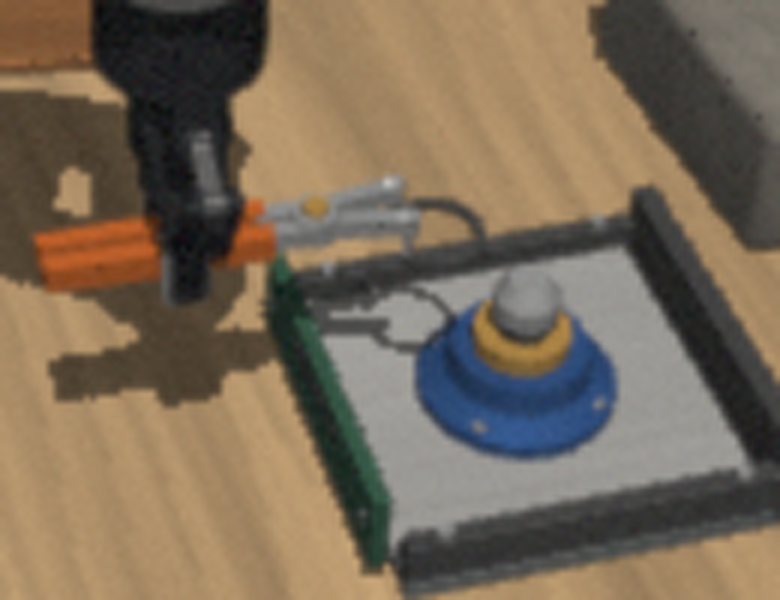

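The wrist view shows the pliers centred and the panel square to the tool, but the spindle is cut off at the top edge. I'll step back and sideways so the wrist camera sees the whole spindle.

```bash
python3 -m handwheel '[{"delta_pos":[-1.5,0,-1],"twist":[0,0,0],"jaw":0},{"delta_pos":[-3,0,-2],"twist":[0,0,0],"jaw":0},{"delta_pos":[-4.5,0,-3],"twist":[0,0,0],"jaw":0},{"delta_pos":[-6,0,-4],"twist":[0,0,0],"jaw":0},{"delta_pos":[-7,0,-5],"twist":[0,0,0],"jaw":0},{"delta_pos":[-7,0,-5],"twist":[0,0,0],"jaw":0},{"delta_pos":[-7,0,-5],"twist":[0,0,0],"jaw":0},{"delta_pos":[-7,0,-5],"twist":[0,0,0],"jaw":0},{"delta_pos":[-7,0,-5],"twist":[0,0,0],"jaw":0},{"delta_pos":[-7,0,-5],"twist":[0,0,0],"jaw":0}]' 35
python3 - <<'E'
from h import *
d=cap('wrist');s,p,R=tool();print(p,R.as_matrix().round(3))
cv2.imwrite('pics/wrist11.png',cv2.resize(d['frame'][0:130,240:440,::-1],None,fx=4,fy=4,interpolation=cv2.INTER_CUBIC))
E
```

```text
time_s: 15.27
eef_pos: [441.6, 20.9, 131.3]
ee_rot: [-0.481, 0.481, -0.518, 0.518]
force: [0.6, -0.6, -2.5]
grip_width: 0.3
[441.53137814  20.94762626 131.24056888] [[-0.074  0.     0.997]
 [-0.997 -0.    -0.074]
 [ 0.    -1.     0.   ]]
```

View pics/wrist11.png

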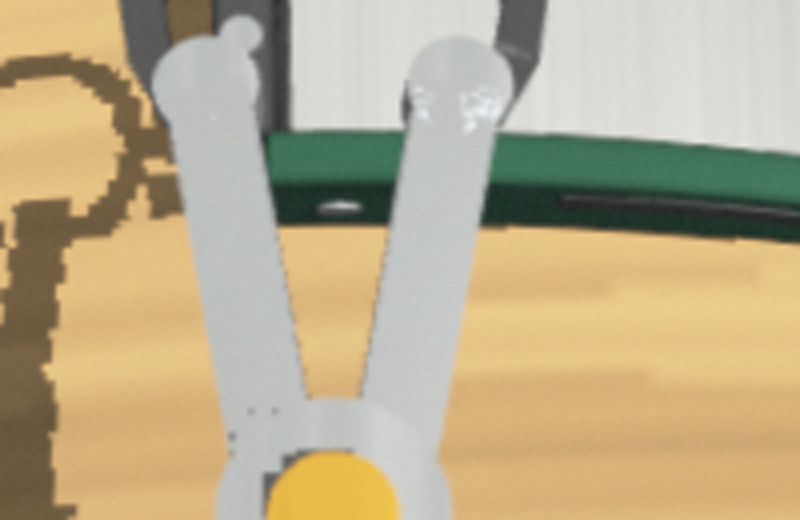

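Run:
```python
from h import *
d=load('wrist')
cv2.imwrite('pics/wrist11b.png',cv2.resize(d['frame'][0:130,370:570,::-1],None,fx=4,fy=4,interpolation=cv2.INTER_CUBIC))
print(wproj(d,[[657,-66,98],[657,-66,66],[553,-59,60]]))
```

```text
[[430.73459938 -98.72067977]
 [418.13904158 -76.28701058]
 [424.09329117  49.95806946]]
```

View pics/wrist11b.png

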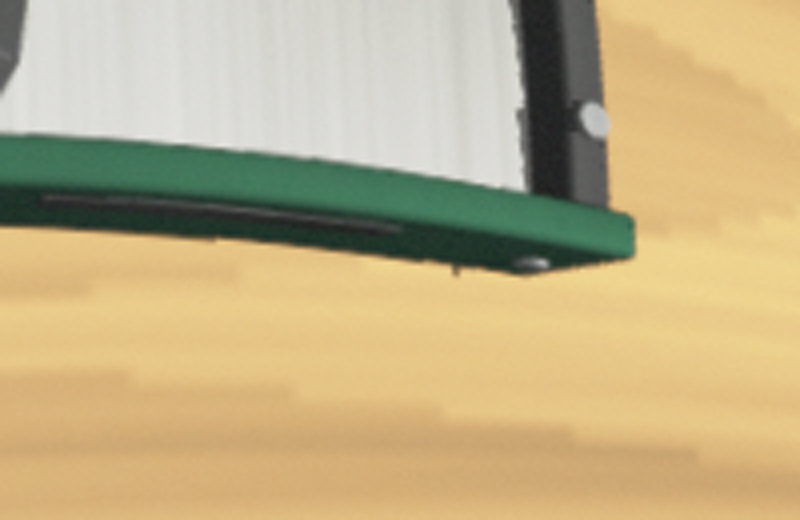

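Stepping back was the wrong way, because the camera tilts backwards. Everything held is at z≥129, above the 98 mm spindle, so I'll go forward beside the spindle instead to bring it under the camera.

```bash
python3 - <<'E'
from h import *
delta([586,-8,132],-.073,-1)
E
python3 -m handwheel '[{"delta_pos":[0.2,0,1.5],"twist":[0,0,0],"jaw":0},{"delta_pos":[0.4,0,3.5],"twist":[0,0,0],"jaw":0},{"delta_pos":[0.6,0,5.5],"twist":[0,0,0],"jaw":0},{"delta_pos":[1,0,7.5],"twist":[0,0,0],"jaw":0},{"delta_pos":[1.4,0,9.5],"twist":[0,0,0],"jaw":0},{"delta_pos":[1.8,0,11.5],"twist":[0,0,0],"jaw":0},{"delta_pos":[1.9,0,13],"twist":[0,0,0],"jaw":0},{"delta_pos":[1.9,0,14],"twist":[0,0,0],"jaw":0},{"delta_pos":[1.9,0,14.4],"twist":[0,0,0],"jaw":0},{"delta_pos":[1.9,0,14.4],"twist":[0,0,0],"jaw":0}]' 35
python3 - <<'E'
from h import *
d=cap('wrist','wrist12.png');s,p,R=tool();print(p)
print(wproj(d,[[657,-66,98],[657,-66,66],[553,-59,60]]))
E
```

```text
pos cm [ 1.82 -0.08 14.62] twist [-0.    -0.001  0.   ]
time_s: 16.15
eef_pos: [583.8, -8.4, 130.8]
ee_rot: [0.481, -0.481, 0.518, -0.518]
force: [-0.2, -0.1, -2.2]
grip_width: 0.299
[583.24324182  -8.18335991 130.89381597]
[[413.01869245 102.41133149]
 [399.68693672 103.11552738]
 [390.9993533  243.00028   ]]
```

View pics/wrist12.png

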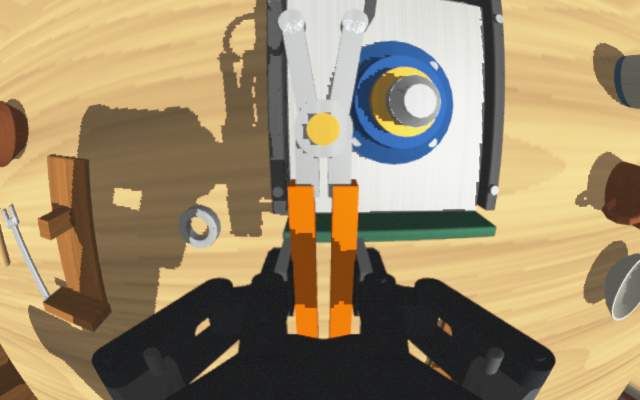

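The wrist view now shows the spindle top at about (420,101), the brass collar round (404,101), and the blue housing. I'll fit circles to these.

Run:
```python
from h import *
from scipy.optimize import least_squares
d=load('wrist');f=d['frame'];s,p,R=tool()
hsv=cv2.cvtColor(f,cv2.COLOR_RGB2HSV).astype(int)
V,U=np.indices(f.shape[:2]);roi=(U>345)&(U<470)&(V>30)&(V<170)
top=((hsv[...,2]>235)&(hsv[...,1]<30)&(abs(U-420)<22)&(abs(V-101)<22)).astype(np.uint8)
n,l,st,c=cv2.connectedComponentsWithStats(top);i=l[101,420];print('top',c[i],st[i])
print('top world',wplane(d,*c[i],98))
def fit(mask,z,rad,name,sel=None):
    m=mask.astype(np.uint8);cs,_=cv2.findContours(m,cv2.RETR_EXTERNAL,cv2.CHAIN_APPROX_NONE);k=max(cs,key=cv2.contourArea)[:,0,:]
    W=np.array([wplane(d,u,v,z) for u,v in k])[:,:2]
    o=least_squares(lambda q:np.hypot(*(W-q[:2]).T)-q[2],[657,-68,rad],loss='soft_l1',f_scale=1)
    print(name,len(k),o.x,np.median(abs(o.fun)))
blue=roi&(hsv[...,0]>100)&(hsv[...,0]<125)&(hsv[...,1]>120)
fit(blue,40,50,'blue any')
fit(top==1 if False else (l==i),98,10,'top')
yel=roi&(hsv[...,0]>14)&(hsv[...,0]<35)&(hsv[...,1]>120)&(U>362)
fit(yel,66,24,'collar')
sp=roi&(hsv[...,1]<60)&(hsv[...,2]>40)&(U>385)&(U<445)&(abs(V-101)<32)
cv2.imwrite('pics/wcrop12.png',cv2.resize(f[30:175,330:480,::-1],None,fx=4,fy=4,interpolation=cv2.INTER_CUBIC))
```

```text
top [423.43064182 103.08902692] [409  86  27  31 483]
top world [656.52631165 -72.34610163  98.        ]
blue any 375 [657.78427027 -71.9932011   44.35963881] 2.3659747629430115
top 103 [656.55593383 -72.07991061   7.43404446] 0.8837910866294472
collar 253 [658.25962208 -69.73547584  22.64168795] 1.14832645627612
```

View pics/wcrop12.png

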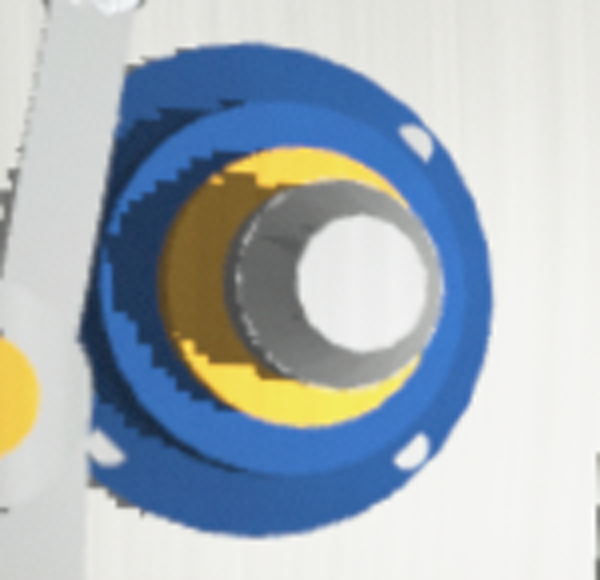

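Run:
```python
from h import *
d=load('wrist')
f=lambda x,y:(330+(x+.5)/4-.5,30+(y+.5)/4-.5)
def C(name,z,l,r,t,b,cx,cy):
    for nm,a in (('L',(l,cy)),('R',(r,cy)),('T',(cx,t)),('B',(cx,b))):
        if a[0] is None or a[1] is None: print(name,nm,None);continue
        print(name,nm,wplane(d,*f(*a),z).round(1)[:2],end=' ')
    print()
C('top',98,296,428,213,353,362,283)
C('land',88,234,443,180,389,338,284)
C('collar',66,159,445,147,427,300,287)
```

```text
top L [658.3 -60.4] top R [658.1 -80.7] top T [668.4 -71. ] top B [647.9 -69.9] 
land L [658.5 -53.4] land R [658.1 -87. ] land T [674.2 -70.7] land B [642. -69.] 
collar L [658.9 -45.3] collar R [657.9 -96. ] collar T [682.2 -71.1] collar B [634.1 -68.5]
```

The wrist-camera circles agree with each other: top, land and collar are all centred at (658.1,-70.4), with diameters 20.4, 33 and 49 against the stated 20, 33 and 48. In the same camera the ring is 125.4 mm ahead of the TCP and laterally centred. Next I'll move the ring above the spindle.

Run:
```python
from h import *
P=[tool()[1]]
for i in range(4): imaging.capture('wrist');P.append(tool()[1])
print(np.array(P).round(1))
delta([533.1,-61.1,131],-.073,-1)
```

```text
[[583.2  -8.2 130.9]
 [583.   -8.1 131.1]
 [582.9  -8.  131.2]
 [583.   -8.  131.3]
 [583.1  -8.  131.4]]
pos cm [ 5.66  0.05 -4.59] twist [ 0. -0.  0.]
```

```bash
python3 -m handwheel '[{"delta_pos":[0.8,0,-0.6],"twist":[0,0,0],"jaw":0},{"delta_pos":[1.8,0,-1.4],"twist":[0,0,0],"jaw":0},{"delta_pos":[2.8,0,-2.2],"twist":[0,0,0],"jaw":0},{"delta_pos":[3.8,0,-3],"twist":[0,0,0],"jaw":0},{"delta_pos":[4.8,0,-3.8],"twist":[0,0,0],"jaw":0},{"delta_pos":[5.4,0,-4.3],"twist":[0,0,0],"jaw":0},{"delta_pos":[5.66,0,-4.59],"twist":[0,0,0],"jaw":0},{"delta_pos":[5.66,0,-4.59],"twist":[0,0,0],"jaw":0},{"delta_pos":[5.66,0,-4.59],"twist":[0,0,0],"jaw":0},{"delta_pos":[5.66,0,-4.59],"twist":[0,0,0],"jaw":0}]' 35
python3 - <<'E'
from h import *
d=cap('wrist','wrist13.png');P=[tool()[1]]; d=cap('scene');P.append(tool()[1])
cv2.imwrite('pics/scene13.png',cv2.resize(d['frame'][145:225,220:320,::-1],None,fx=8,fy=7.5,interpolation=cv2.INTER_CUBIC))
d=cap('side');P.append(tool()[1])
cv2.imwrite('pics/side13.png',cv2.resize(d['frame'][180:255,310:410,::-1],None,fx=8,fy=8,interpolation=cv2.INTER_CUBIC))
print(np.array(P).round(1))
print(tool()[2].as_matrix().round(4))
delta([533.1,-61.1,131],-.073,-1)
E
```

```text
time_s: 17.23
eef_pos: [533.9, -60.9, 131.3]
ee_rot: [-0.482, 0.481, -0.518, 0.518]
force: [0.3, -0.5, -3.0]
grip_width: 0.304
[[533.8 -60.8 131.3]
 [533.8 -60.8 131.2]
 [533.8 -60.9 131.2]]
[[-0.0726 -0.      0.9974]
 [-0.9974  0.     -0.0726]
 [-0.     -1.     -0.    ]]
pos cm [ 0.03  0.02 -0.06] twist [ 0.  0. -0.]
```

View pics/wrist13.png

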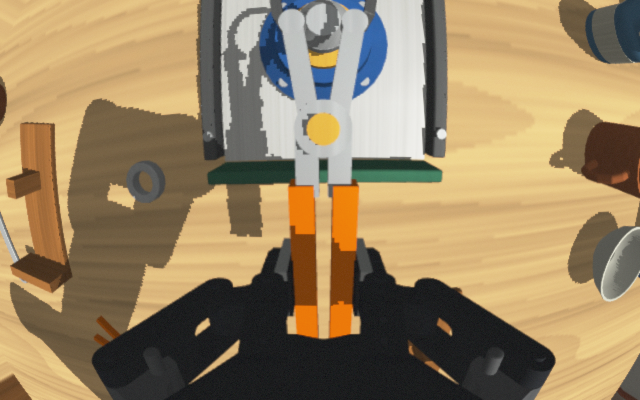

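View pics/scene13.png

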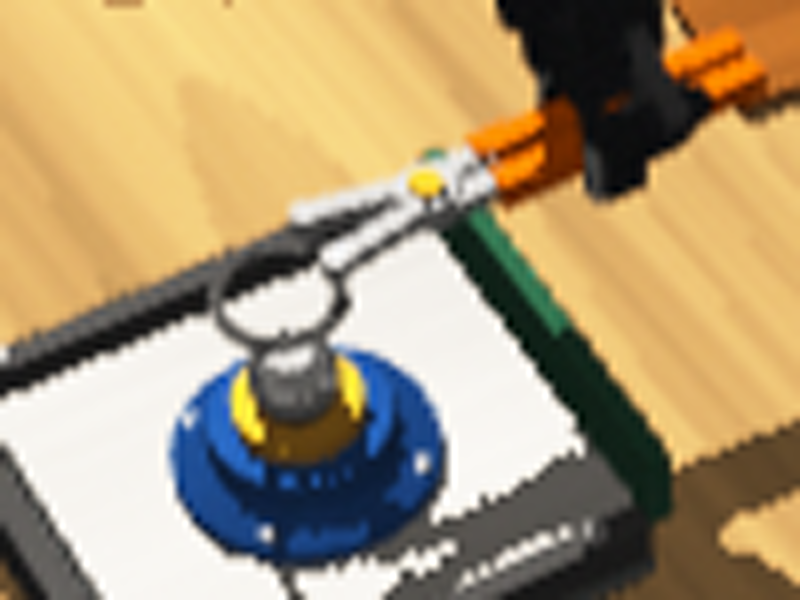

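View pics/side13.png

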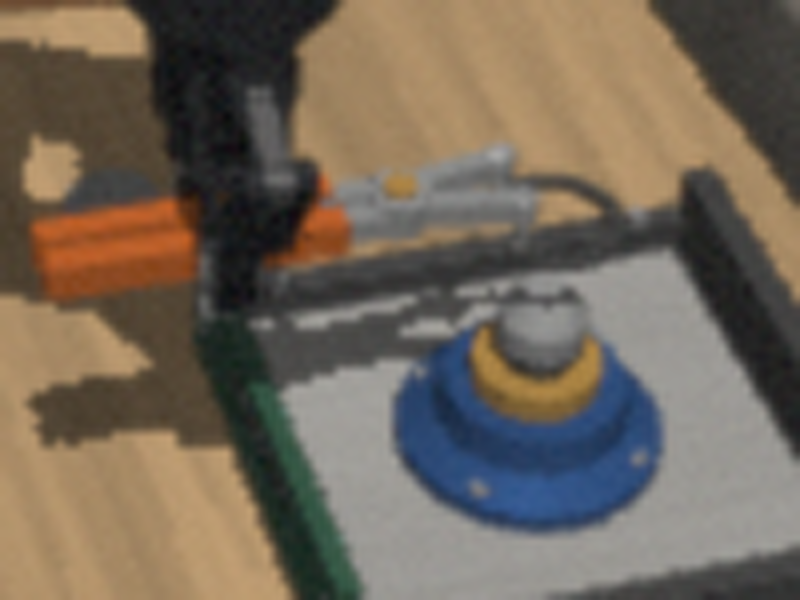

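The ring is above the spindle. I'll overlay the predicted ring, handle and spindle circles on all three views to check centring and level.

```bash
cat >> h.py <<'E'
def overlay(tag,boxes,rz=0.8,fw=125.4,lat=0.1):
    s,p,R=tool();X,Y,Z=R.as_matrix().T
    rc=p+fw*Z+lat*X-rz*Y   # Y is down
    th=np.linspace(0,2*np.pi,90)
    ring=lambda r,dz=0:rc+r*np.outer(np.cos(th),Z)+r*np.outer(np.sin(th),X)-dz*Y
    sp=lambda r,z:np.c_[658.1+r*np.cos(th),-70.4+r*np.sin(th),np.full(90,z)]
    g=rc-135*Z-20*Y
    H=np.array([g+a*Z+b*X-7*Y for a,b in ((-53,-14),(53,-14),(53,14),(-53,14),(-53,-14))])
    for n,(x0,y0,x1,y1,k) in boxes.items():
        d=load(n);im=cv2.resize(d['frame'][y0:y1,x0:x1,::-1],None,fx=k,fy=k,interpolation=cv2.INTER_CUBIC)
        pj=wproj if n=='wrist' else proj
        for P,c in ((ring(19),(0,0,255)),(ring(24),(0,0,255)),(sp(10,98),(255,0,255)),(sp(24,66),(0,255,0)),(H,(255,255,0))):
            q=((pj(d,P)+.5-[x0,y0])*k-.5).round().astype(int);cv2.polylines(im,[q.reshape(-1,1,2)],False,c,1)
        cv2.imwrite('pics/ov_%s_%s.png'%(n,tag),im)
    print('ring',rc.round(1))
E
python3 - <<'E'
from h import *
overlay('13',dict(scene=(220,145,320,220,8),side=(310,180,410,255,8),wrist=(220,0,420,150,4)))
E
```

```text
ring [658.8 -70.1 132. ]
```

View pics/ov_scene_13.png

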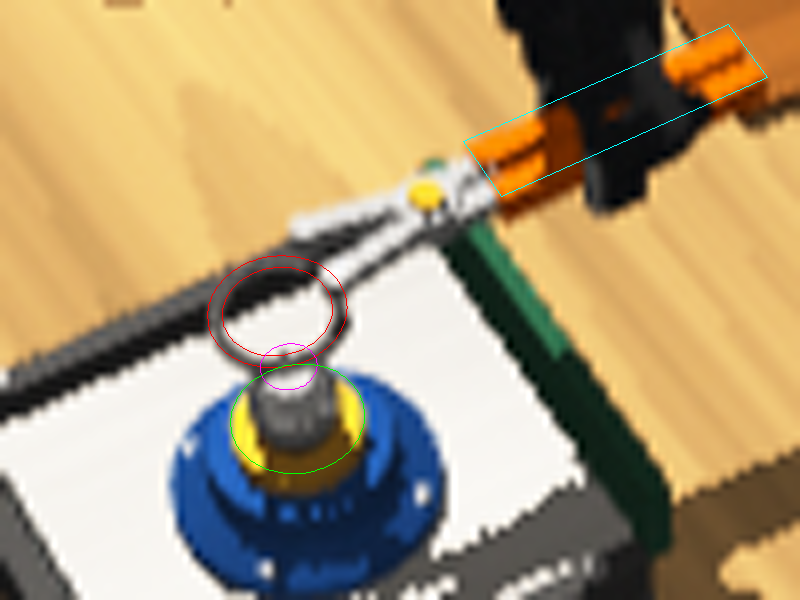

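View pics/ov_side_13.png

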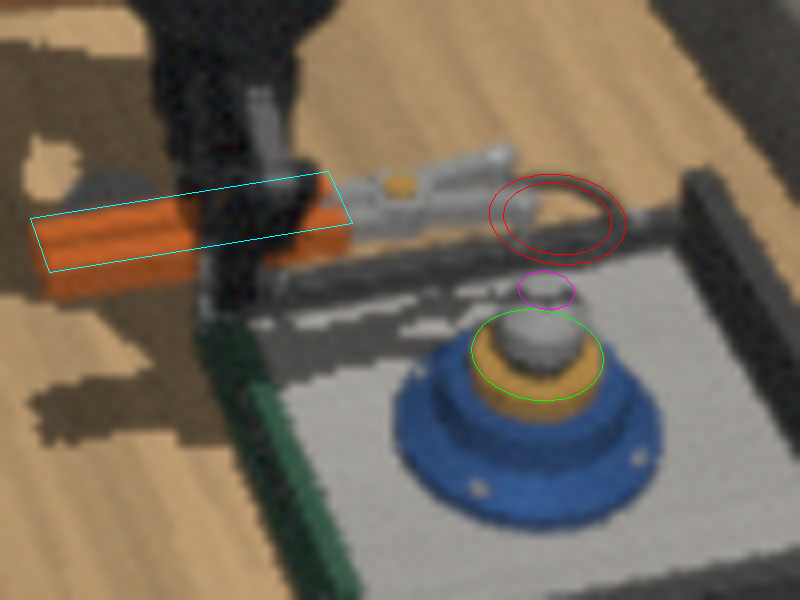

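View pics/ov_wrist_13.png

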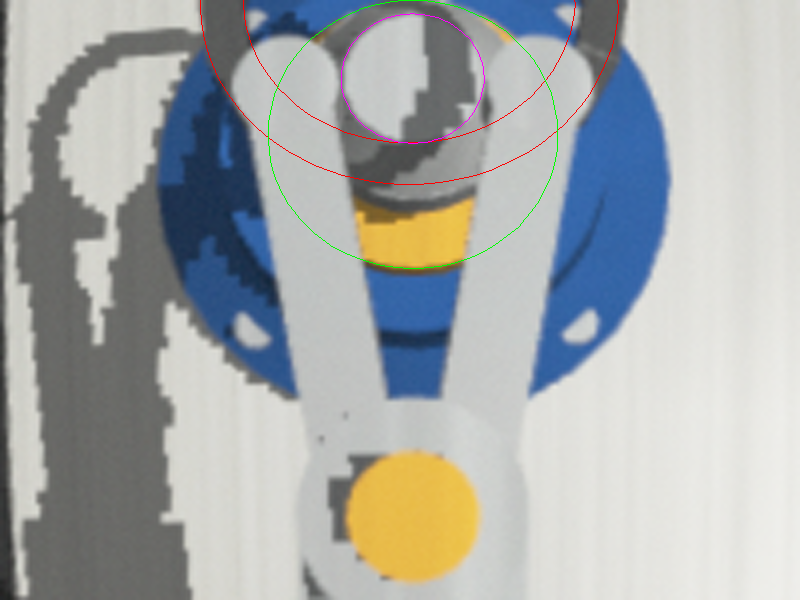

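In the wrist overlay the spindle and ring match. In the side view the handles sit about one native pixel lower than predicted, so I'll check height and tilt with averaged depth readings.

Run:
```python
from h import *
d=load('wrist');s,p,R=tool()
Rc=cv2.Rodrigues(d['rvec'])[0];t=d['tvec'].ravel()
z=d['z_map'].astype(float);V,U=np.indices(z.shape);x=U-d['cx'];y=V-d['cy'];r=np.hypot(x,y)+1e-9;th=r/d['fx']
k=np.tan(th)/r;P=np.stack([x*k*z,y*k*z,z],-1);W=(P-t)@Rc;W[z==0]=np.nan
T=R.inv().apply((W-p).reshape(-1,3)).reshape(W.shape)
def reg(n,u0,u1,v0,v1):
    w=W[v0:v1,u0:u1].reshape(-1,3);tt=T[v0:v1,u0:u1].reshape(-1,3);print(n,'world',np.nanmedian(w,0).round(1),'tool',np.nanmedian(tt,0).round(1),'sd',np.nanstd(w[:,2]).round(1))
reg('hL front',295,308,190,215);reg('hR front',337,350,190,215)
reg('hL rear',300,312,310,328);reg('hR rear',335,348,310,328)
reg('cap',316,331,122,137);reg('tipL',285,297,16,30);reg('tipR',349,361,16,30)
reg('ringL',272,279,0,12);reg('ringR',368,374,0,12)
reg('spintop',312,325,8,30);reg('table',460,560,100,170);reg('panel',230,280,169,174)
hs=cv2.cvtColor(d['frame'],cv2.COLOR_RGB2HSV)
for n in ('scene','side'):
    e=load(n);Wn=cloud(e);hs=cv2.cvtColor(e['frame'],cv2.COLOR_RGB2HSV).astype(int)
    o=(hs[...,0]>4)&(hs[...,0]<18)&(hs[...,1]>200)&(hs[...,2]>110)&(Wn[...,2]>110)&(abs(Wn[...,1]+55)<60)&(Wn[...,0]>400)&(Wn[...,0]<700)
    Q=Wn[o]; print(n,len(Q))
    for a,b in ((440,500),(540,600)):
        q=Q[(Q[:,0]>a)&(Q[:,0]<b)];print(a,len(q),np.median(q,0).round(1),np.percentile(q[:,2],[10,50,90]).round(1))
```

```text
hL front world [570.5 -55.6 158.4] tool [ -8.  -27.2  36.3] sd 0.6
hR front world [569.4 -71.9 158.5] tool [  8.4 -27.3  36.4] sd 0.6
hL rear world [514.3 -51.8 158.8] tool [ -7.6 -27.5 -20.1] sd 0.6
hR rear world [513.1 -68.3 158.8] tool [  8.9 -27.5 -20.2] sd 0.5
cap world [598.3 -66.2 161.4] tool [  0.6 -30.2  64.7] sd 0.6
tipL world [640.  -57.1 157.3] tool [-11.5 -26.1 105.6] sd 0.8
tipR world [638.1 -80.9 157.3] tool [ 12.4 -26.1 105.5] sd 0.7
ringL world [656.4 -48.6 133.1] tool [-21.1  -1.8 121.4] sd 0.7
ringR world [653.5 -91.9 133.1] tool [ 22.2  -1.9 121.6] sd 0.8
spintop world [658.7 -67.8  97.8] tool [ -2.1  33.5 125. ] sd 0.7
table world [ 5.778e+02 -2.521e+02 -2.000e-01] tool [187.6 131.5  57.6] sd 0.7
panel world [565.9 -14.1  58.3] tool [-48.9  72.9  28.8] sd 2.8
scene 136
440 68 [483.7 -58.4 156.6] [152.2 156.6 160.4]
540 66 [562.6 -63.7 157.6] [152.8 157.6 160.3]
side 40
440 21 [484.3 -64.3 158. ] [153.  158.  159.4]
540 5 [566.6 -76.  150.5] [148.7 150.5 153.1]
```

The wrist depth shows the pliers level (front to rear pitch about 0.006 rad). The ring top is 1.85 mm above the TCP, so the ring centre is at about TCP height. The spindle top reads 97.8 against the stated 98. The offset needed is -0.6 mm forward and 60 mm down. I'll go down in two stages and check in between.

```bash
python3 -m handwheel '[{"delta_pos":[0,0.5,-0.06],"twist":[0,0,0],"jaw":0},{"delta_pos":[0,1,-0.06],"twist":[0,0,0],"jaw":0},{"delta_pos":[0,1.5,-0.06],"twist":[0,0,0],"jaw":0},{"delta_pos":[0,2,-0.06],"twist":[0,0,0],"jaw":0},{"delta_pos":[0,2.4,-0.06],"twist":[0,0,0],"jaw":0},{"delta_pos":[0,2.8,-0.06],"twist":[0,0,0],"jaw":0},{"delta_pos":[0,3.1,-0.06],"twist":[0,0,0],"jaw":0},{"delta_pos":[0,3.3,-0.06],"twist":[0,0,0],"jaw":0},{"delta_pos":[0,3.3,-0.06],"twist":[0,0,0],"jaw":0},{"delta_pos":[0,3.3,-0.06],"twist":[0,0,0],"jaw":0}]' 35
python3 - <<'E'
from h import *
P=[]
for n in ('wrist','scene','side'): cap(n);P.append(tool()[1])
print(np.array(P).round(2))
overlay('14',dict(scene=(220,145,320,220,8),side=(310,180,410,255,8),wrist=(220,0,420,150,4)),rz=-.15,fw=125.2,lat=.3)
delta([533.25,-61,71.1],-.073,-1)
E
```

```text
time_s: 18.22
eef_pos: [533.0, -61.2, 98.3]
ee_rot: [-0.481, 0.481, -0.518, 0.518]
force: [0.3, -0.4, -2.3]
grip_width: 0.303
[[533.08 -61.16  98.47]
 [533.13 -61.18  98.52]
 [533.11 -61.16  98.56]]
ring [658.  -70.6  98.5]
pos cm [-0.02  2.75  0.01] twist [-0. -0.  0.]
```

View pics/ov_scene_14.png

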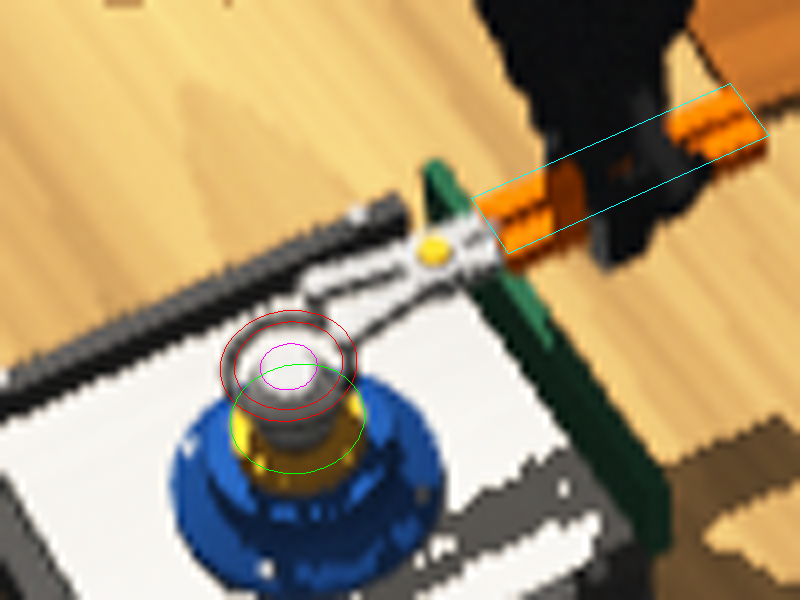

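View pics/ov_side_14.png

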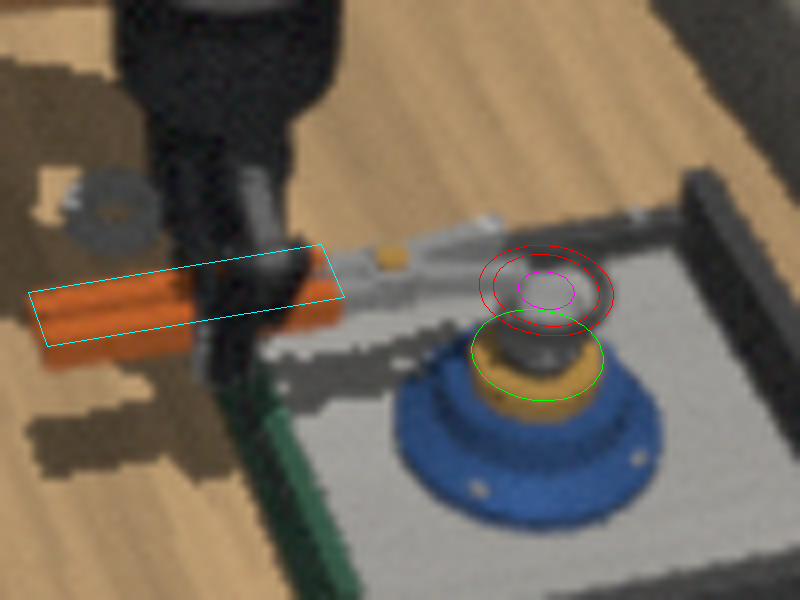

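View pics/ov_wrist_14.png

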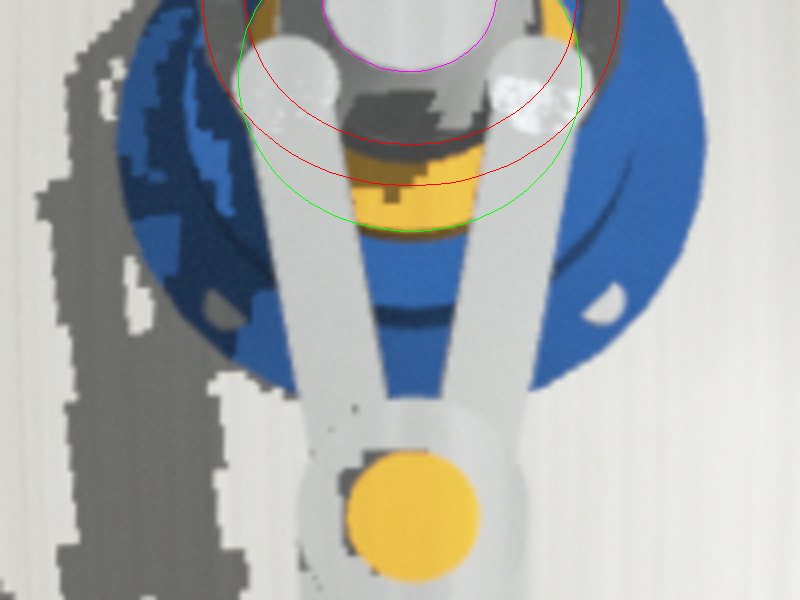

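All three views agree, the ring surrounds the spindle tip, and the force is only the pliers' weight. Going down the remaining 27 mm.

```bash
python3 -m handwheel '[{"delta_pos":[0,0.3,0],"twist":[0,0,0],"jaw":0},{"delta_pos":[-0.01,0.6,0],"twist":[0,0,0],"jaw":0},{"delta_pos":[-0.01,0.9,0],"twist":[0,0,0],"jaw":0},{"delta_pos":[-0.01,1.2,0],"twist":[0,0,0],"jaw":0},{"delta_pos":[-0.01,1.5,0],"twist":[0,0,0],"jaw":0},{"delta_pos":[-0.01,1.5,0],"twist":[0,0,0],"jaw":0},{"delta_pos":[-0.01,1.5,0],"twist":[0,0,0],"jaw":0},{"delta_pos":[-0.01,1.5,0],"twist":[0,0,0],"jaw":0},{"delta_pos":[-0.01,1.5,0],"twist":[0,0,0],"jaw":0},{"delta_pos":[-0.01,1.5,0],"twist":[0,0,0],"jaw":0}]' 35
python3 - <<'E'
from h import *
delta([533.25,-61,71.1],-.073,-1);print(telemetry.sense()['force'])
E
```

```text
time_s: 19.2
eef_pos: [533.1, -61.1, 83.4]
ee_rot: [-0.481, 0.481, -0.518, 0.518]
force: [-0.4, 0.2, -2.1]
grip_width: 0.297
pos cm [-0.01  1.23  0.02] twist [-0. -0.  0.]
[-0.425558    0.2035391  -2.13661116]
```

```bash
python3 -m handwheel '[{"delta_pos":[0,0.3,0],"twist":[0,0,0],"jaw":0},{"delta_pos":[0,0.6,0],"twist":[0,0,0],"jaw":0},{"delta_pos":[0,0.9,0.01],"twist":[0,0,0],"jaw":0},{"delta_pos":[0,1.1,0.01],"twist":[0,0,0],"jaw":0},{"delta_pos":[0,1.22,0.01],"twist":[0,0,0],"jaw":0},{"delta_pos":[0,1.22,0.01],"twist":[0,0,0],"jaw":0},{"delta_pos":[0,1.22,0.01],"twist":[0,0,0],"jaw":0},{"delta_pos":[0,1.22,0.01],"twist":[0,0,0],"jaw":0},{"delta_pos":[0,1.22,0.01],"twist":[0,0,0],"jaw":0},{"delta_pos":[0,1.22,0.01],"twist":[0,0,0],"jaw":0}]' 35
python3 - <<'E'
from h import *
P=[]
for n in ('wrist','scene','side'): cap(n);s=tool();P.append(np.r_[s[1],s[0]['force']])
print(np.array(P).round(2))
overlay('15',dict(scene=(220,145,320,220,8),side=(310,180,410,255,8),wrist=(220,0,420,150,4)),rz=-.15,fw=125.2,lat=.3)
d=load('wrist');s,p,R=tool()
Rc=cv2.Rodrigues(d['rvec'])[0];t=d['tvec'].ravel()
z=d['z_map'].astype(float);V,U=np.indices(z.shape);x=U-d['cx'];y=V-d['cy'];r=np.hypot(x,y)+1e-9;th=r/d['fx']
k=np.tan(th)/r;P=np.stack([x*k*z,y*k*z,z],-1);W=(P-t)@Rc
def reg(n,u0,u1,v0,v1):
    w=W[v0:v1,u0:u1].reshape(-1,3);print(n,np.nanmedian(w,0).round(1),np.nanstd(w[:,2]).round(1))
reg('hL front',295,308,190,215);reg('hR front',337,350,190,215);reg('hL rear',300,312,310,328);reg('hR rear',335,348,310,328)
reg('ringL',272,279,0,10);reg('ringR',368,374,0,10);reg('cap',316,331,122,137)
E
```

```text
time_s: 20.03
eef_pos: [533.2, -61.1, 71.2]
ee_rot: [-0.481, 0.481, -0.518, 0.518]
force: [0.8, -0.3, -2.4]
grip_width: 0.298
[[ 5.3313e+02 -6.1060e+01  7.1180e+01 -5.0000e-02  1.9000e-01 -1.6700e+00]
 [ 5.3314e+02 -6.1040e+01  7.1190e+01  4.6000e-01 -2.8000e-01 -2.7400e+00]
 [ 5.3312e+02 -6.1030e+01  7.1150e+01 -5.0000e-01  4.0000e-02 -2.7500e+00]]
ring [658.  -70.5  71. ]
hL front [570.1 -55.7  98.4] 12.7
hR front [568.5 -72.   98.4] 6.4
hL rear [513.5 -52.   98.6] 7.8
hR rear [512.2 -68.4  98.6] 7.5
ringL [656.2 -48.9  73. ] 0.8
ringR [653.1 -92.   73.2] 0.7
cap [597.6 -66.4 101.3] 0.6
```

View pics/ov_scene_15.png

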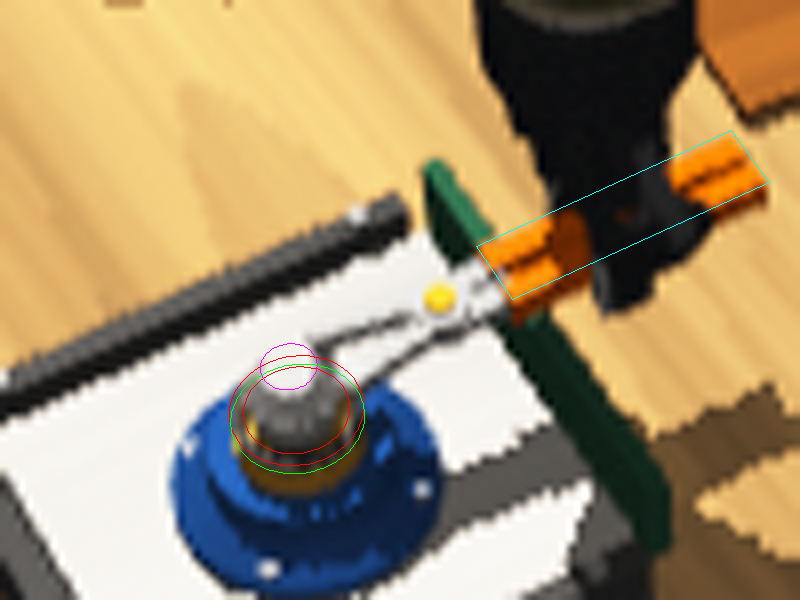

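View pics/ov_side_15.png

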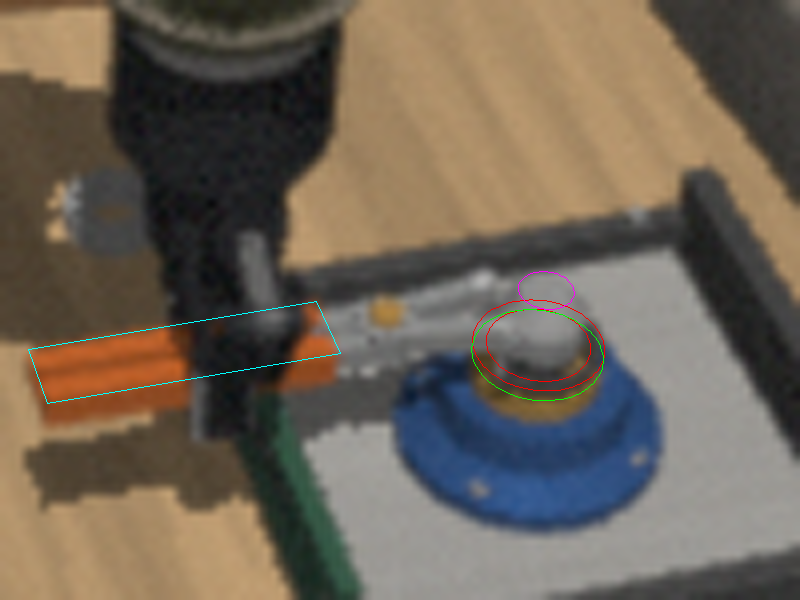

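View pics/ov_wrist_15.png

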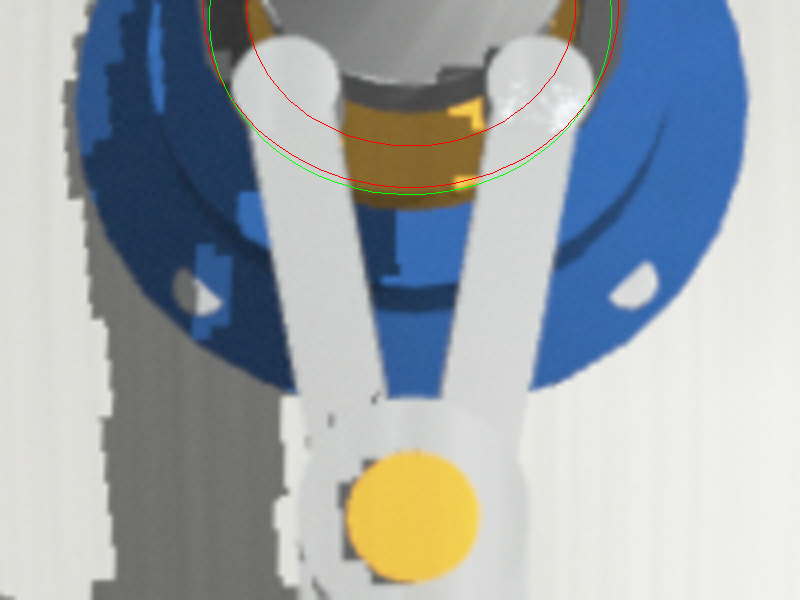

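Final checks before handing in:
- **Ring height:** the depth reading of its top is 73.1, so the centre is at about 71.1.
- **Centring:** the ring and spindle outlines are concentric to within about 0.5 mm.
- **Force:** only the pliers' weight, about -2.4 N, with no side force.
- **Grip and drawer:** opening 0.298, which is the stop, and the drawer unchanged.

Handing in.

Run:
```python
from h import *
print(ctrl.finish_job()); s=tool();print(s[1].round(1),s[0]['force'].round(1),s[0]['grip_width'],s[0]['time_s'])
```

```text
the job is handed in; nothing more can be done
None
the job is handed in; nothing more can be done
```

The drawer is home and the spread ring is held level around the groove. I handed the job in at about 20 s of the 59 s; no verdict is reported.

**What I did**
- I pushed the drawer until the TCP stopped moving and the push force rose to 48 N, so it is against its stop.
- I squeezed the pliers in the far cradle to their stop at 35 N grip (opening about 0.30), 12 mm ahead of the stated grip point so the jaw tips stayed in the wrist view. Then I lifted them clear and lowered the ring over the spindle.

**Last checks before hand-in**
- **Ring position:** the centre was at about (658.0, -70.5, 71.0) mm. The groove axis measured (658.1, -70.4), with its mid-height at 71.
- **Level:** the handles' front-to-rear pitch was under 0.01 rad.
- **Contact:** the force was only the pliers' weight, about -2.4 N vertical, so nothing pressed on the spindle.
- **Drawer and bystanders:** the drawer had not moved since the push. I touched none of the other things on purpose, but I did not measure them again at the end.

**Disagreements**
- At the start my hand-picked points from the side camera put things 3 to 10 mm lower in y than the scene camera did. I relied on the wrist camera's circle fits instead. With those positions, the overlays in all three views matched to about a pixel.
- Side-camera overlays showed the handles about one pixel low. The wrist depth put the ring at the right height, and I trusted that.

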